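# Check the fittings case and latch it tight

### The arm

A 7-joint arm with a two-finger parallel gripper is mounted at the origin on a cart in front of the work surface, level with it; the furniture and walls round the work are solid. World frame = base frame: x ahead of the robot, y to its left, z up, the work surface at z = 0. Lengths are in m, angles in degrees, forces in N, time in s.
With the tool pointing down it reaches from about 0.4 to 0.85 m from the base axis. Payload 4.4 kg.
Tool frame: the origin (TCP) lies on the centre line of the jaws, within the pads' length; the fingertips stand 22 mm ahead of it and the grasp point (between the pads) lies 3 mm ahead of it (bot.tips_ahead is the distance from the TCP to the fingertips, in m); z points along the fingers, x is the direction in which the jaws open and shut, and the axes are right-handed (so a half turn about z gives the same grasp; the last joint's range is limited). The gripper opens to 94 mm and grips with 3 to 60 N. Pads are 16 mm wide; open, the fingers measure 119 mm over their backs; the gripper's body (75 mm by 177 mm) begins 78 mm behind the grasp point.
Start: joints at [-67.884, 36.005, 2.206, 86.941, -1.547, 57.084, -1.146], TCP at [0.284, 0.585, 0.227] pointing down, gripper open.
Joint ranges: [-175.42, 175.42], [-21.48, 121.26], [-71.46, 75.88], [10.55, 141.38], [-63.04, 243.04], [13.31, 113.54], [-168.57, 168.57]. Speed limits (degrees/s): [147.25, 147.25, 180, 180, 180, 180, 180].

### API

Orientations are given as a 3x3 rotation matrix whose columns are the frame's x, y, z axes.
In Python, from plant import readout, optics, bot gives the robot as it stands.
- The arm moves only by the shell command python3 -m crank 'ROWS' [FORCE]. ROWS is text: rows parted by semicolons, each of 5 numbers parted by spaces: the shift along the world's x, y, z in cm, then the turn about the world's z in rad, then the opening, from 0 (shut) to 1 (fully open). In form: dx dy dz twist gripper; .... A call has 1 to 5 rows; each row is the pose to reach, as a shift and turn from the pose measured when the call began; what a row does not reach only later rows make up. A row lasts 1/10 s, in which the tool goes at most 50 mm and 8.59 degrees, less where a joint would pass 70% of its speed; a pose out of reach is approached as far as the arm can. A call with a gripper value outside its range is refused whole. The fingers move at their own pace and stop on an object; FORCE is the grip in N (left out, the last holds). Time passes only in rows, so rows that repeat a pose let the fingers close. It gives the time, the measured TCP pose, the force and the opening at its end, in the units of the state.
- readout.read_state(): the state, without advancing time (a new reading comes with each control period).
- optics.snapshot(name): name is "side" or "top" or "wrist"; returns (picture, depth): 384x512x3 uint8, red, green, blue; 384x512 float32, m along the optical axis (not along the pixel's ray), 0 where there is no reading.
- optics.get_calibration(name): a dict with "fx", "fy", "cx", "cy" (pixels), "dist" ([k1, k2, p1, p2, k3] as OpenCV has them; the pictures are not rectified), "world_to_cam" (4x4, takes a point from world to camera coordinates). Camera axes: x right, y down, z forward; pixel columns grow to the right and rows downward; lengths in m; the calibration is good to about 2 mm. A picture is of the moment at which its call begins: read the wrist's pose just before it. get_calibration takes no time and is no camera call; for the wrist camera it gives the pose at the moment of the call.
- bot.finish_job(): hands the job in, once; it reports no verdict.
The state is a dict: "time_s": time; "joint_positions": joint angles; "qd": joint speeds; "effort": joint torques, N m; "tcp_pos": TCP position; "ee_rot": TCP orientation; "wrist_force": force on the tool from outside, world axes, zero at the start; "torque": the same for the moment, N m; "opening": finger opening in m.
Only numpy, scipy, OpenCV 4.12 (cv2) and the standard library are available. Lean on these libraries where they do the work, as an engineer would, in place of code of your own. Each camera call takes 0.05 s, during which the arm holds its last target.

### The job

Unlatch the fittings case with its T-handle, open the lid right back, and check every pocket: the raised white key at the far end of each strip shows which kind of part belongs in that whole strip. Put every part that is in the wrong strip into the white reject tray and leave the rightly packed parts upright in the pockets of their own strip. Then shut the lid and turn the T-handle clockwise as far as it goes so that it draws the lid tight, leaving the white jar and the timer alone.

Things in the scene. Friction and masses are not known exactly. Their poses are not given: they have to be found in the camera images.
- case: Low aluminium case fixed to the worktop, 206 (x) x 218 (y) x 64 mm, walls 8 mm, hinged lid on top. Origin: centre of its underside; x points to the hinge (roughly the robot's right), y along the hinge, away from the robot, z up. Inside, two pocket strips lie on its 6 mm floor at x = -45 and +35 mm; parts in them have their undersides 9 mm above the worktop.
- lid (a joint): Lid hinge, rad: 0 = drawn tight on the rim, about 0.015 = shut but only resting on its springy gasket, 1.65 = right back at its stop. Stiff hinge (friction 0.45 N m): stays where left. The lid is a plate 8 mm thick reaching 206 mm from the hinge; a tab 56 mm wide in the middle of its free (left) edge juts out 38 mm farther and carries the latch.
- lid_hinge (a point): Middle of the lid's hinge line, at the case's right upper edge, 64 mm above the worktop. The line runs along the case's y. Its frame turns with the lid.
- latch (a joint): T-handle latch, rad: 0 = released (T-bar parallel to the hinge), 1.5 = locked (bar square to it), growing clockwise from above; starts locked. With the lid shut, its tongue passes under a ramped catch on the case side from 0.5 to 1.0 and draws the lid down 3 mm (about 8 N); misses if the lid is over 4 mm up. Released below 0.3. Friction 0.08 N m: stays where left.
- latch_grip (a point): Centre of the T-bar: round, 13 mm thick, 93 mm long, on a 10 mm stem, its centre line 40 mm above the lid's top face, 224 mm from the hinge line, 112 mm above the worktop when shut. z along the stem away from the lid, y along the bar. Released, the bar is also the lid's lifting handle; it can turn in fingers that pinch one half of it, 15 to 35 mm from the stem.
- strip_hex: Strip for hexagonal plugs. Fixed rubber strip, 76 x 200 mm, one of two in the case (left or right place, changes). Origin: centre of underside; axes as the case's. Floor 3 mm; 4 pockets at x = 0, y = -80, -38, +4, +46 mm, each about 38 x 39 mm between ribs 12 mm high. Raised white key at its far end (y = +84 mm): a hexagon 33 mm over corners.
- strip_stem: Strip for stem fittings. Fixed rubber strip, 76 x 200 mm, one of two in the case (left or right place, changes). Origin: centre of underside; axes as the case's. Floor 3 mm; 4 pockets at x = 0, y = -80, -38, +4, +46 mm, each about 38 x 39 mm between ribs 12 mm high. Raised white key at its far end (y = +84 mm): a 30 mm square with a dark 18 mm spot.
- reject_tray: Loose white open tray, 150 (x) x 170 (y) x 28 mm, walls and floor 4 mm, 0.35 kg, left of the case. Origin: centre of its underside; z up.
- white_jar: Bystander: white plastic jar, 68 mm wide, 85 mm tall; leave alone.
- timer: Bystander: small white bench timer, 66 x 62 x 18 mm; leave alone.
- hex_a: Steel hexagonal plug, 30 mm across flats, 34.6 mm across corners, 34 mm tall, 80 g. Origin: centre of its underside; z along its axis; two corners lie on its own x axis, two flats face along its own y. Starts upright in a pocket of a strip in the case. May be absent (None).
- hex_b: Steel hexagonal plug, 30 mm across flats, 34.6 mm across corners, 34 mm tall, 80 g. Origin: centre of its underside; z along its axis; two corners lie on its own x axis, two flats face along its own y. Starts upright in a pocket of a strip in the case. May be absent (None).
- hex_c: Steel hexagonal plug, 30 mm across flats, 34.6 mm across corners, 34 mm tall, 80 g. Origin: centre of its underside; z along its axis; two corners lie on its own x axis, two flats face along its own y. Starts upright in a pocket of a strip in the case. May be absent (None).
- hex_d: Steel hexagonal plug, 30 mm across flats, 34.6 mm across corners, 34 mm tall, 80 g. Origin: centre of its underside; z along its axis; two corners lie on its own x axis, two flats face along its own y. Starts upright in a pocket of a strip in the case. May be absent (None).
- stem_a: Steel stem fitting: square foot 24 x 24 x 10 mm (sides along its x and y), from which a round stem 18 mm in diameter rises; 46 mm tall in all, 60 g. Origin: centre of the foot's underside; z along its axis. Starts upright in a pocket of a strip in the case. May be absent (None).
- stem_b: Steel stem fitting: square foot 24 x 24 x 10 mm (sides along its x and y), from which a round stem 18 mm in diameter rises; 46 mm tall in all, 60 g. Origin: centre of the foot's underside; z along its axis. Starts upright in a pocket of a strip in the case. May be absent (None).
- stem_c: Steel stem fitting: square foot 24 x 24 x 10 mm (sides along its x and y), from which a round stem 18 mm in diameter rises; 46 mm tall in all, 60 g. Origin: centre of the foot's underside; z along its axis. Starts upright in a pocket of a strip in the case. May be absent (None).
- stem_d: Steel stem fitting: square foot 24 x 24 x 10 mm (sides along its x and y), from which a round stem 18 mm in diameter rises; 46 mm tall in all, 60 g. Origin: centre of the foot's underside; z along its axis. Starts upright in a pocket of a strip in the case. May be absent (None).
Not all that is in view belongs to the job. There is more than one size of the reject_tray; the one meant has the size given above.

How it is judged:
By the outcome, as a careful person would: the job done as asked, in the order asked, and still so for the second after the job is handed in, with the robot touching nothing.
Of stem_a, stem_c, hex_a, hex_c only 2 to 4 are there at a start; the rules pass over those that are not, and their reading is None.
Of hex_b, hex_d, stem_b, stem_d only 3 to 4 are there at a start; the rules pass over those that are not, and their reading is None.
At some moment in a run one of reject_tray may be knocked a few centimetres aside while the robot is not near it.
Once in a run the grip may slacken for a moment while it holds something.
It also fails if it takes over 210 s, if anything falls off the work surface, if the arm or the gripper's body presses on something with over 40 N, if the wrist force passes 120 N, or if a joint passes its speed limit or range.

## Working session

There is one attempt and no reset: what is moved stays moved. The work goes in short steps, Python scripts to look and compute and a shell command to move; the robot and the scene stay as the last step left them, time stands still between calls to the robot, and variables do not carry over. Pictures are saved under pics/ and viewed, and the job is handed in when it is done.

```bash
ls -la; mkdir -p pics
cat > h.py <<'E'
import numpy as np, cv2
from plant import readout, optics, bot
def snap(cam,name):
    cal=optics.get_calibration(cam); im,d=optics.snapshot(cam)
    cv2.imwrite(f'pics/{name}.png',cv2.cvtColor(im,cv2.COLOR_RGB2BGR)); np.savez(f'pics/{name}.npz',im=im,d=d,**{k:np.array(v) for k,v in cal.items()})
    return im,d,cal
def load(name):
    z=np.load(f'pics/{name}.npz'); return z['im'],z['d'],{k:z[k] for k in('fx','fy','cx','cy','dist','world_to_cam')}
def K(c): return np.array([[c['fx'],0,c['cx']],[0,c['fy'],c['cy']],[0,0,1.]],float)
def ray(c,uv):
    p=cv2.undistortPoints(np.array([[uv]],float),K(c),np.array(c['dist'],float))[0,0]
    T=np.linalg.inv(np.array(c['world_to_cam'])); return T[:3,3],T[:3,:3]@np.array([p[0],p[1],1.])
def atz(c,uv,z):
    o,r=ray(c,uv); return o+r*(z-o[2])/r[2]
def atd(c,uv,d):
    o,r=ray(c,uv); return o+r*d
def dep(c,d,uv): 
    u,v=map(int,map(round,uv)); w=d[v-1:v+2,u-1:u+2]; w=w[w>0]
    return atd(c,uv,np.median(w)) if w.size else None
def proj(c,P):
    W=np.array(c['world_to_cam'],float)
    r,_=cv2.Rodrigues(W[:3,:3]); return cv2.projectPoints(np.array(P,float).reshape(-1,1,3),r,W[:3,3],K(c),np.array(c['dist'],float))[0][:,0]
def cloud(c,d):
    v,u=np.mgrid[0:384,0:512]; p=cv2.undistortPoints(np.stack([u,v],-1).reshape(-1,1,2).astype(float),K(c),np.array(c['dist'],float))[:,0]
    T=np.linalg.inv(np.array(c['world_to_cam'])); P=np.c_[p,np.ones(len(p))]*d.reshape(-1,1)
    X=P@T[:3,:3].T+T[:3,3]; X[d.reshape(-1)<=0]=np.nan; return X.reshape(384,512,3)
E
python3 - <<'E'
from h import *
for n in('side','top','wrist'):
    im,d,c=snap(n,n+'0'); print(n,c['fx'],np.round(np.linalg.inv(c['world_to_cam']),3).tolist())
s=readout.read_state(); print(s['time_s'],s['tcp_pos'],np.round(s['ee_rot'],3).tolist(),s['wrist_force'],s['opening'])
E
```

```text
total 12
drwxr-xr-x  3 agent agent 4096 Dec  6 19:25 .
drwxr-xr-x 23 root  root  4096 Dec  6 19:25 ..
drwxr-xr-x  2 agent agent 4096 Dec  6 19:25 pics
side 384.37197005868177 [[0.822, -0.393, 0.412, -0.012], [-0.57, -0.551, 0.61, -0.992], [-0.013, -0.736, -0.677, 0.984], [0.0, 0.0, 0.0, 1.0]]
top 446.25766231869784 [[0.021, -0.983, 0.182, 0.276], [-1.0, -0.021, 0.001, -0.141], [0.003, -0.182, -0.983, 1.612], [0.0, 0.0, 0.0, 1.0]]
wrist 266.2347483261401 [[0.436, 0.876, 0.208, 0.225], [0.9, -0.423, -0.103, 0.613], [-0.002, 0.232, -0.973, 0.384], [0.0, 0.0, 0.0, 1.0]]
0.15 [0.28356395 0.58436489 0.22678177] [[0.437, 0.9, -0.001], [0.9, -0.437, -0.001], [-0.001, 0.0, -1.0]] [-0.0223838  -0.09234597  0.63422661] 0.09361765808482421
```

View pics/top0.png

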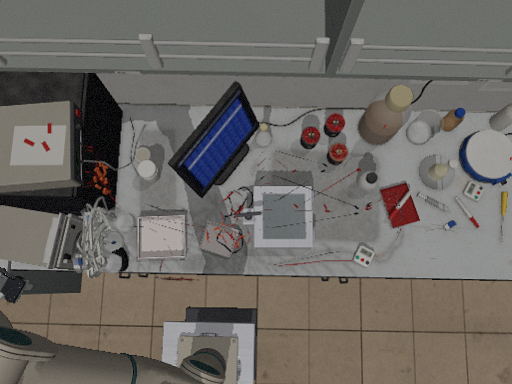

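View pics/side0.png

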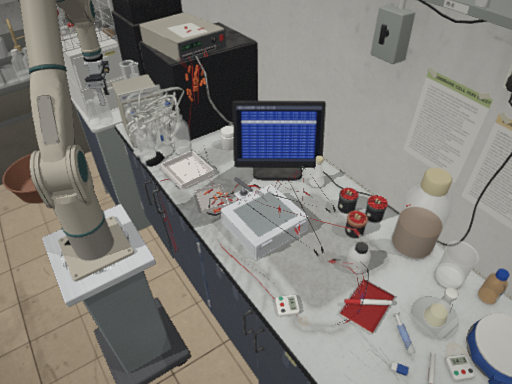

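View pics/wrist0.png

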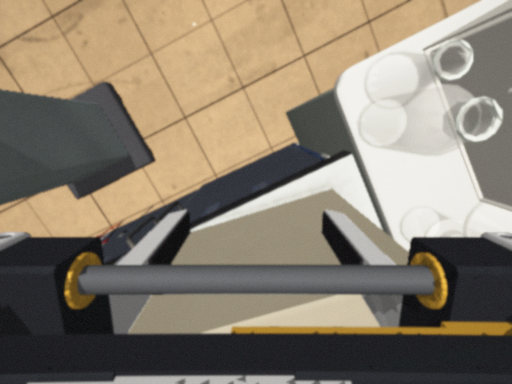

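Run:
```python
from h import *
im,d,c=load('top0'); a=im[150:290,110:390]; a=cv2.resize(a,None,fx=2.85,fy=2.85,interpolation=cv2.INTER_CUBIC); cv2.imwrite('pics/t0c.png',a[:,:,::-1])
im,d2,c2=load('side0'); a=im[130:270,140:340]; a=cv2.resize(a,None,fx=4,fy=4,interpolation=cv2.INTER_CUBIC); cv2.imwrite('pics/s0c.png',a[:,:,::-1])
```

```text
(no output)
```

View pics/t0c.png

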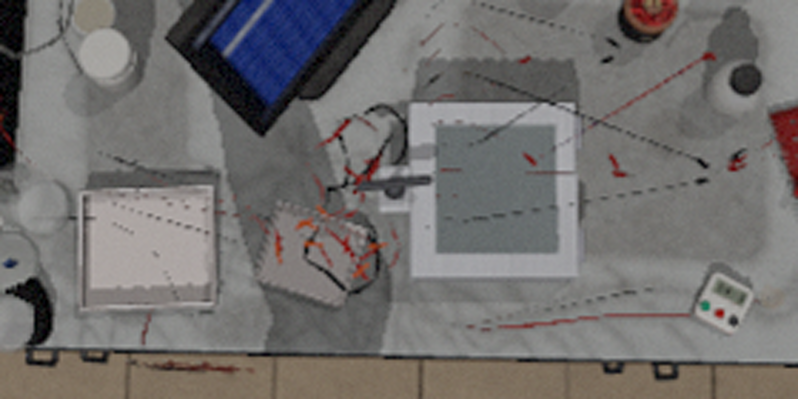

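View pics/s0c.png

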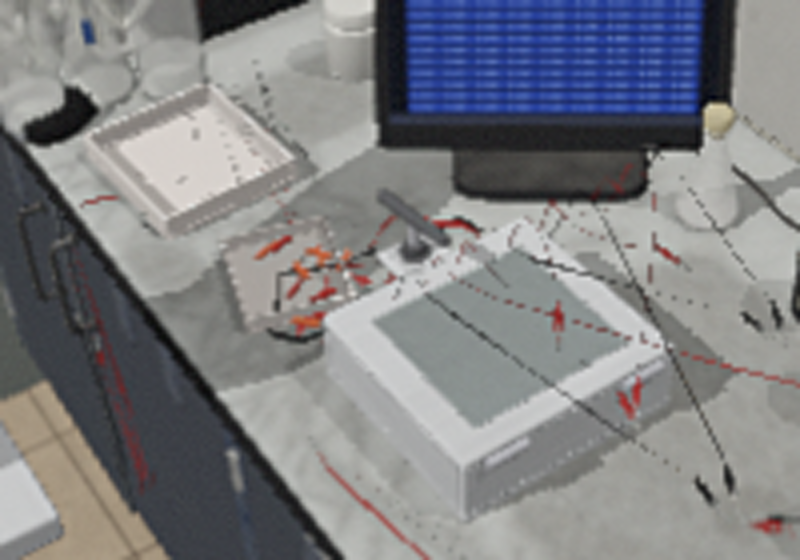

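Run:
```python
from h import *
im,d,c=load('top0'); X=cloud(c,d)
f=lambda p:(p[0]/2.85+110,p[1]/2.85+150)
print('lid');
for p in[(412,102),(577,102),(577,277),(412,277)]: print(atz(c,f(p),.072).round(4))
print('tray')
for p in[(82,190),(215,185),(216,305),(82,312)]: print(atz(c,f(p),.028).round(4))
# bar points by height
m=(X[...,2]>.095)&(X[...,2]<.13)&(abs(X[...,0]-.5)<.3)
v,u=np.nonzero(m); s=(u>225)&(u<270)&(v>200)&(v<230); P=X[v[s],u[s]]; print(len(P),P.min(0),P.max(0),np.median(P,0)); print(np.c_[u[s],v[s],P.round(3)][::6])
l=X[195:235,262:305]; print('lid z',np.nanmedian(l[...,2]))
im2,d2,c2=load('side0')
f2=lambda p:(p[0]/4+140,p[1]/4+130)
for p in[(383,192),(446,240),(415,220),(325,322),(465,462),(665,340),(520,220)]: print(p,dep(c2,d2,f2(p)), atz(c2,f2(p),.072).round(4),atz(c2,f2(p),.112).round(4))
for p in[(90,140),(210,88),(305,155),(175,222)]: print('tray',p,dep(c2,d2,f2(p)),atz(c2,f2(p),.028).round(4))
```

```text
lid
[ 0.6252 -0.148   0.072 ]
[ 0.6297 -0.3528  0.072 ]
[ 0.4125 -0.352   0.072 ]
[ 0.4083 -0.1523  0.072 ]
tray
[0.5127 0.2655 0.028 ]
[0.5227 0.0981 0.028 ]
[0.3723 0.0897 0.028 ]
[0.36   0.2553 0.028 ]
113 [ 0.47598189 -0.19912488  0.09692334] [ 0.53518836 -0.08328294  0.12758829] [ 0.51752073 -0.13427444  0.11811177]
[[ 2.65e+02  2.09e+02  5.34e-01 -1.85e-01  1.20e-01]
 [ 2.55e+02  2.11e+02  5.27e-01 -1.51e-01  1.16e-01]
 [ 2.61e+02  2.11e+02  5.27e-01 -1.71e-01  1.21e-01]
 [ 2.50e+02  2.12e+02  5.23e-01 -1.34e-01  1.17e-01]
 [ 2.56e+02  2.12e+02  5.24e-01 -1.54e-01  1.19e-01]
 [ 2.62e+02  2.12e+02  5.25e-01 -1.75e-01  1.16e-01]
 [ 2.42e+02  2.13e+02  5.19e-01 -1.07e-01  1.20e-01]
 [ 2.49e+02  2.13e+02  5.20e-01 -1.31e-01  1.19e-01]
 [ 2.55e+02  2.13e+02  5.20e-01 -1.51e-01  1.23e-01]
 [ 2.61e+02  2.13e+02  5.21e-01 -1.72e-01  1.16e-01]
 [ 2.41e+02  2.14e+02  5.15e-01 -1.04e-01  1.20e-01]
 [ 2.47e+02  2.14e+02  5.16e-01 -1.24e-01  1.18e-01]
 [ 2.53e+02  2.14e+02  5.16e-01 -1.44e-01  1.19e-01]
 [ 2.59e+02  2.14e+02  5.18e-01 -1.65e-01  1.16e-01]
 [ 2.38e+02  2.15e+02  5.13e-01 -9.
[... 557 characters left out ...]
 ]
(325, 322) [ 0.41006321 -0.15779535  0.06397254] [ 0.4064 -0.1651  0.072 ] [ 0.3881 -0.2013  0.112 ]
(465, 462) [ 0.41712804 -0.35630173  0.06846804] [ 0.4155 -0.3588  0.072 ] [ 0.3967 -0.3865  0.112 ]
(665, 340) [ 0.62474414 -0.34813345  0.07321293] [ 0.6256 -0.3473  0.072 ] [ 0.5976 -0.3756  0.112 ]
(520, 220) [ 0.61874149 -0.15334259  0.06998089] [ 0.6173 -0.1552  0.072 ] [ 0.5898 -0.1919  0.112 ]
tray (90, 140) [0.36727139 0.24378912 0.02455832] [0.3659 0.2394 0.028 ]
tray (210, 88) [0.51128633 0.25539185 0.02101817] [0.5075 0.2463 0.028 ]
tray (305, 155) [0.54615968 0.11776087 0.00287276] [0.5319 0.0893 0.028 ]
tray (175, 222) [0.38584808 0.09190583 0.01178103] [0.3792 0.0738 0.028 ]
```

Run:
```python
from h import *
for n in('top0','side0'):
    im,d,c=load(n); X=cloud(c,d)
    # max height map on grid
    for x0 in np.arange(.3,.85,.05):
        row=[]
        for y0 in np.arange(.5,-.6,-.05):
            m=(X[...,0]>=x0)&(X[...,0]<x0+.05)&(X[...,1]>=y0-.05)&(X[...,1]<y0)
            row.append('%4d'%(np.nanpercentile(X[m][:,2],97)*1000) if m.sum()>2 else '   .')
        print('%.2f'%x0,''.join(row))
    print()
```

```text
0.30  272 253 242 314  12   8  10   9   7   7   7   7   7   7   6   7   8   7   7   6   6   7
0.35  273 233 311 314  29  31  30  31  27  10  19  17   8   7   7   9  10   8   9   9  23  22
0.40  272 270 304 259  29  11  11  13  27  23  11  20  65  79  79  79  79  73   8   7  22  19
0.45  268 271 289 296 151  12  28  28  30  19  19  22  78  80 110 108  83  73   6   7   8   9
0.50  467 467 465 462 149  32  33  32  11  11  11 119 121 121  82 107 106 107 104 105  97   8
0.55  471 470 469 465   8  38   8   8 116  98  14  13  73  81 113 108 105 111 112 108  96 106
0.60  471 470 468 463 271  82   7 291 285 181  70  16  74 116 110 114 113 107 107   7  87  99
0.65  470 470 802 886 888 888 888 889 901 898 888 888 888 888 8911022 903 888 888 888 888 888
0.70  468 469 800 840 886 888 887 887 903 887 885 886 886 884 886 990 904 886 886 886 887 841
0.75  467 468 800 801 801 801 801 801 801 801 801 801 801 801 801 912 800 800 801 801 801 800
0.80  381 381 801 801 801 801 801 801 801 801 801 801 801 801 801 843 799 801 801 801 800 800

0.30  264 234 233 288  15   1   1   0   0   0   0   0   0   0   0
[... 268 characters left out ...]
18  73  74 111 109 105  71   1   3   3   2
0.50  462 461 457 457 148  44  31  27  25   6   6 117 117 117 110 107  92 104 104 104  98   3
0.55  466 464 463 460 335   3   2   2 134 114   8  14  70  85 111 108 105 107 108 108  96 105
0.60  466 465 463 458 325  80   2 284 280 184  84  13   . 112 112 109 109 103 105   2  80  98
0.65  465 464 463 457 175  85  78 283 289 263 155  55   3 101 114 105   4 104  95 106 781 792
0.70  462 462 462 456  92  85   .   . 289 289 233 128   8 112 110 105 104 102  73  73   2   3
0.75    . 461 445 446   .   .   .   .   . 288 284 202 101  25   3   1  72  74  76  75   3   3
0.80  374 375 375 370   .   .   .   .   .   . 287 277 175 120  42   2  79  77  74  73 183 291
```

```bash
python3 -m crank '0 0 5 0 1;0 0 10 0 1;0 0 15 0 1;2 -4 15 -0.14 1;4 -8 15 -0.28 1'
```

```text
time_s: 0.65
tcp_pos: [0.3236, 0.5049, 0.3782]
ee_rot: [[0.67, 0.742, 0.001], [0.742, -0.67, 0.002], [0.002, -0.001, -1.0]]
wrist_force: [1.4, 0.5, -0.7]
opening: 0.0938
```

```bash
python3 -m crank '2 -4.5 0 -0.14 1;4 -9 0 -0.28 1;6 -13.5 0 -0.42 1;7 -18 0 -0.56 1;8 -22.5 0 -0.70 1' && python3 -m crank '2 -4.5 0 -0.05 1;4 -9 0 -0.05 1;6 -13.5 -2 -0.05 1;8 -18 -5 -0.05 1;10 -22.5 -7 -0.05 1'
```

```text
time_s: 1.15
tcp_pos: [0.4038, 0.2777, 0.378]
ee_rot: [[0.992, 0.13, 0.002], [0.13, -0.992, 0.001], [0.002, -0.001, -1.0]]
wrist_force: [0.6, 0.4, 0.7]
opening: 0.0938
time_s: 1.65
tcp_pos: [0.4984, 0.0635, 0.3128]
ee_rot: [[0.997, 0.081, 0.001], [0.081, -0.997, 0.002], [0.001, -0.002, -1.0]]
wrist_force: [1.1, 0.7, 0.0]
opening: 0.0941
```

Run:
```python
from h import *
s=readout.read_state(); print(s['tcp_pos'],s['joint_positions'])
snap('wrist','w1')
```

```text
[0.49843952 0.06349445 0.312752  ] [-29.19447835  19.69907668  25.81546412 103.80898008 -10.00339016
  58.63593363   5.15907841]
```

View pics/w1.png

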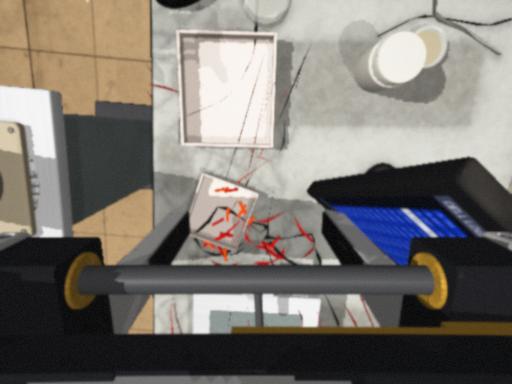

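```bash
python3 -m crank '0 -5 0 0 1;1 -10 0 0 1;1.5 -15 0 0 1;1.5 -20 0 0 1;1.5 -25 0 0 1' && python3 -m crank '0 -4 -1 0 1;0 -8 -2 0 1;0 -8 -3 0 1'
python3 - <<'E'
from h import *
s=readout.read_state(); print(s['tcp_pos'],s['joint_positions'])
snap('wrist','w2')
E
```

```text
time_s: 2.2
tcp_pos: [0.5144, -0.1857, 0.3104]
ee_rot: [[0.998, 0.07, -0.0], [0.07, -0.997, -0.006], [-0.001, 0.006, -1.0]]
wrist_force: [0.8, 0.4, 0.1]
opening: 0.0937
time_s: 2.5
tcp_pos: [0.5125, -0.2725, 0.2802]
ee_rot: [[0.998, 0.062, -0.001], [0.062, -0.998, -0.011], [-0.002, 0.011, -1.0]]
wrist_force: [-0.4, -0.3, 0.1]
opening: 0.0942
[ 0.51249988 -0.27253536  0.2801896 ] [  6.9318548   29.1299304   28.02762731  95.31058882 -14.82036249
  59.06952636  43.07712336]
```

View pics/w2.png

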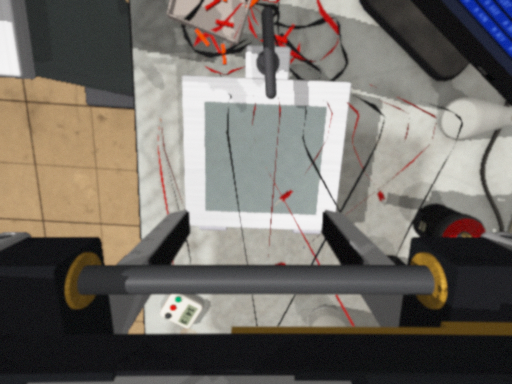

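Run:
```python
from h import *
im,d,c=load('w2')
for p,z in[((268,8),.112),((270,95),.112),((269,51),.112),((268,61),.076),((183,80),.072),((350,83),.072),((340,234),.072),((190,230),.072),((205,102),.072),((325,102),.072),((205,213),.072)]: print(p,atz(c,p,z).round(4),np.round(dep(c,d,p),4))
a=cv2.resize(im[0:240,140:380],None,fx=2.5,fy=2.5,interpolation=cv2.INTER_CUBIC); cv2.imwrite('pics/w2c.png',a[:,:,::-1])
```

```text
(268, 8) [ 0.5151 -0.0861  0.112 ] [ 0.515  -0.0882  0.1176]
(270, 95) [ 0.524  -0.1733  0.112 ] [ 0.5238 -0.1738  0.1171]
(269, 51) [ 0.5194 -0.1275  0.112 ] [ 0.5192 -0.1289  0.118 ]
(268, 61) [ 0.5201 -0.1302  0.076 ] [ 0.5188 -0.139   0.1184]
(183, 80) [ 0.4135 -0.1584  0.072 ] [ 0.4134 -0.1584  0.0715]
(350, 83) [ 0.6267 -0.1488  0.072 ] [ 0.6279 -0.1482  0.0685]
(340, 234) [ 0.6432 -0.3561  0.072 ] [ 0.5604 -0.2624  0.2978]
(190, 230) [ 0.4229 -0.3637  0.072 ] [ 0.4671 -0.2826  0.2582]
(205, 102) [ 0.4419 -0.1833  0.072 ] [ 0.4421 -0.1834  0.0731]
(325, 102) [ 0.5979 -0.1736  0.072 ] [ 0.5977 -0.1737  0.0728]
(205, 213) [ 0.4443 -0.336   0.072 ] [ 0.4443 -0.3361  0.0717]
```

View pics/w2c.png

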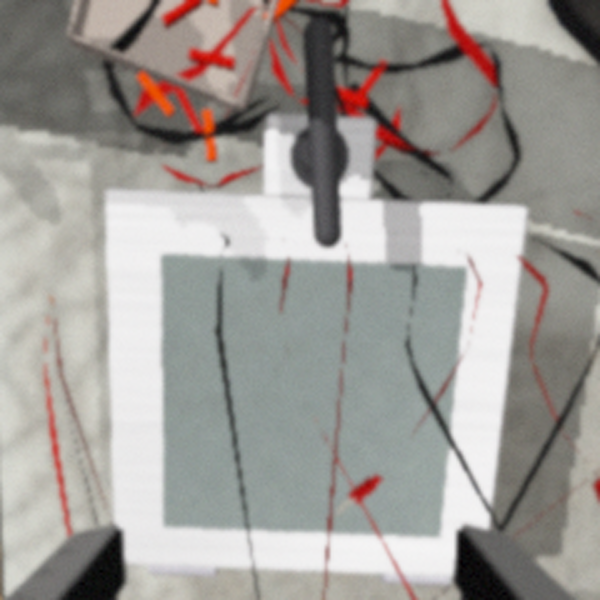

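```bash
python3 -m crank '0.75 4.8 0 0 1;0.75 9.6 0 0.03 1;0.75 14.25 -3 0.03 1;0.75 14.25 -8 0.03 1;0.75 14.25 -12 0.03 1'
python3 - <<'E'
from h import *
s=readout.read_state(); print(s['tcp_pos'],np.degrees(np.arctan2(s['ee_rot'][1][0],s['ee_rot'][0][0])))
E
```

```text
time_s: 3.05
tcp_pos: [0.5204, -0.1202, 0.1572]
ee_rot: [[0.995, 0.102, -0.003], [0.102, -0.995, -0.004], [-0.003, 0.003, -1.0]]
wrist_force: [1.0, 0.7, -0.6]
opening: 0.0943
[ 0.52040541 -0.12022854  0.15716954] 5.855132251482466
```

```bash
python3 -m crank '0 -1 -1 0 1;0 -1 -3 0 1;0 -1 -4.2 0 1;0 -1 -4.2 0 1'
```

```text
time_s: 3.45
tcp_pos: [0.5201, -0.13, 0.1148]
ee_rot: [[0.995, 0.102, -0.004], [0.102, -0.995, -0.003], [-0.004, 0.003, -1.0]]
wrist_force: [-0.5, -0.5, -0.1]
opening: 0.0934
```

```bash
python3 -m crank '0 0 0 0 0;0 0 0 0 0;0 0 0 0 0;0 0 0 0 0;0 0 0 0 0' 25
```

```text
time_s: 3.95
tcp_pos: [0.5204, -0.13, 0.1152]
ee_rot: [[0.995, 0.102, -0.003], [0.102, -0.995, -0.003], [-0.004, 0.003, -1.0]]
wrist_force: [0.7, -0.7, 0.7]
opening: 0.0575
```

```bash
python3 -m crank '0 0 0 0 0;0 0 0 0 0;0 0 0 0 0;0 0 0 0 0;0 0 0 0 0' 25;python3 -m crank '0 0 0 0 0;0 0 0 0 0;0 0 0 0 0' 25
```

```text
time_s: 4.45
tcp_pos: [0.5203, -0.13, 0.1152]
ee_rot: [[0.995, 0.102, -0.003], [0.102, -0.995, -0.003], [-0.004, 0.003, -1.0]]
wrist_force: [-0.1, 0.6, 0.1]
opening: 0.0178
time_s: 4.75
tcp_pos: [0.5186, -0.1301, 0.115]
ee_rot: [[0.995, 0.102, -0.006], [0.102, -0.995, -0.003], [-0.007, 0.002, -1.0]]
wrist_force: [-5.7, -0.8, 3.9]
opening: 0.0124
```

```bash
python3 -m crank '0 0 0 0.14 0;0 0 0 0.28 0;0 0 0 0.42 0;0 0 0 0.56 0;0 0 0 0.7 0' 25;python3 -m crank '0 0 0 0.14 0;0 0 0 0.28 0;0 0 0 0.42 0;0 0 0 0.56 0;0 0 0 0.7 0' 25
```

```text
time_s: 5.25
tcp_pos: [0.5182, -0.1303, 0.1152]
ee_rot: [[0.692, 0.722, -0.004], [0.722, -0.692, -0.006], [-0.007, 0.002, -1.0]]
wrist_force: [-4.0, 0.4, 4.8]
opening: 0.0121
time_s: 5.75
tcp_pos: [0.518, -0.1306, 0.1155]
ee_rot: [[0.06, 0.998, 0.001], [0.998, -0.06, -0.007], [-0.007, 0.001, -1.0]]
wrist_force: [-3.6, -0.4, 5.3]
opening: 0.0121
```

```bash
python3 -m crank '0 0 0 0.07 0;0 0 0 0.12 0;0 0 0 0.12 0' 25
python3 - <<'E'
from h import *
s=readout.read_state(); print(s['tcp_pos'],np.degrees(np.arctan2(s['ee_rot'][1][0],s['ee_rot'][0][0])),s['torque'],s['joint_positions'])
snap('wrist','w3'); snap('side','s3')
E
```

```text
time_s: 6.05
tcp_pos: [0.518, -0.1308, 0.1158]
ee_rot: [[-0.059, 0.998, 0.002], [0.998, 0.059, -0.007], [-0.007, 0.002, -1.0]]
wrist_force: [-3.2, 0.4, 5.6]
opening: 0.0121
[ 0.51800624 -0.13076804  0.11583348] 93.35480658781923 [ 0.08881405  0.70428931 -0.31081927] [ 13.81066664  35.61064046  -4.3166385  111.54999857   5.28049048
  32.84562202  99.22263692]
```

View pics/w3.png

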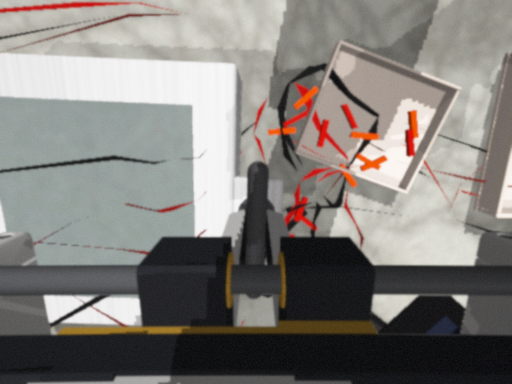

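View pics/s3.png

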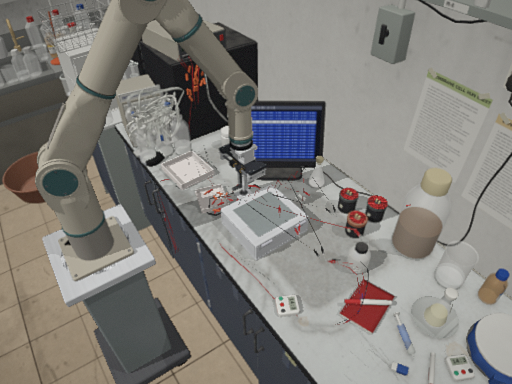

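```bash
python3 -m crank '0 0 0 0 0.4;0 0 0 0 0.4;0 0 0 0 0.4;-1 0 0 0 0.4;-2.5 -0.1 -0.1 0 0.4' 25; python3 -m crank '0 0 0 0 0;0 0 0 0 0;0 0 0 0 0;0 0 0 0 0;0 0 0 0 0' 25
```

```text
time_s: 6.65
tcp_pos: [0.4931, -0.1314, 0.1147]
ee_rot: [[-0.058, 0.998, 0.003], [0.998, 0.058, -0.007], [-0.007, 0.003, -1.0]]
wrist_force: [-0.4, -0.3, 0.4]
opening: 0.0373
time_s: 7.15
tcp_pos: [0.4939, -0.1318, 0.1149]
ee_rot: [[-0.058, 0.998, 0.004], [0.998, 0.058, -0.007], [-0.007, 0.004, -1.0]]
wrist_force: [0.9, -1.9, -0.5]
opening: 0.0123
```

Run:
```python
import numpy as np
p=None
for i,t in enumerate(np.r_[0:1.65:.15,1.65]):
    x=-224*np.cos(t)+48*np.sin(t)+224; z=224*np.sin(t)+48*np.cos(t)-48
    w=np.array([x*.048,-x*.9988,z])/10
    if i%5==0: b=w; print('--')
    print(round(t,2),w.round(2),(w-b).round(2))
```

```text
--
0.0 [ 0. -0.  0.] [0. 0. 0.]
0.15 [ 0.05 -0.97  3.29] [ 0.05 -0.97  3.29]
0.3 [ 0.12 -2.42  6.41] [ 0.12 -2.42  6.41]
0.45 [ 0.21 -4.31  9.27] [ 0.21 -4.31  9.27]
0.6 [ 0.32 -6.61 11.81] [ 0.32 -6.61 11.81]
--
0.75 [ 0.45 -9.27 13.98] [0. 0. 0.]
0.9 [  0.59 -12.22  15.73] [ 0.14 -2.95  1.75]
1.05 [  0.74 -15.4   17.02] [ 0.29 -6.13  3.04]
1.2 [  0.9  -18.73  17.82] [ 0.45 -9.46  3.84]
1.35 [  1.06 -22.15  18.11] [  0.62 -12.88   4.13]
--
1.5 [  1.23 -25.57  17.88] [0. 0. 0.]
1.65 [  1.39 -28.92  17.15] [ 0.16 -3.35 -0.73]
```

Start TCP (.4939,-.1318,.1149).

```bash
python3 -m crank '0.02 -0.4 1.6 0 0;0.05 -0.97 3.29 0 0;0.08 -1.6 4.9 0 0;0.12 -2.42 6.41 0 0' 30
python3 - <<'E'
from h import *
snap('side','s4')
E
```

```text
time_s: 7.55
tcp_pos: [0.4944, -0.1559, 0.1788]
ee_rot: [[-0.057, 0.998, 0.002], [0.998, 0.057, -0.006], [-0.007, 0.002, -1.0]]
wrist_force: [0.2, -1.0, -6.5]
opening: 0.0123
```

View pics/s4.png

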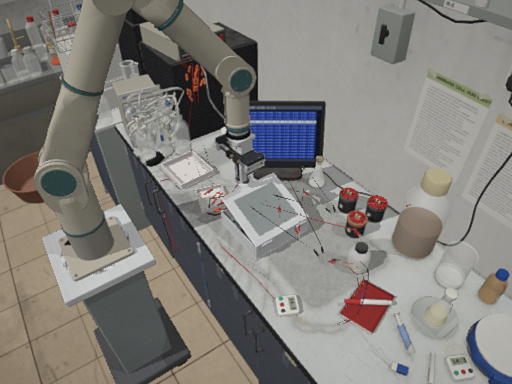

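```bash
python3 -m crank '0.09 -1.89 2.86 0 0;0.2 -4.19 5.4 0 0;0.33 -6.85 7.57 0 0;0.47 -9.8 9.32 0 0;0.62 -12.98 10.61 0 0' 30
```

```text
time_s: 8.1
tcp_pos: [0.4977, -0.2844, 0.2867]
ee_rot: [[-0.057, 0.998, -0.004], [0.998, 0.057, -0.001], [-0.001, -0.004, -1.0]]
wrist_force: [-4.9, 2.1, -4.6]
opening: 0.0121
```

```bash
python3 -m crank '0 -3.4 0.7 0 0;0.1 -6.9 0.9 0 0;0.2 -10.3 0.7 0 0;0.3 -13.7 -0.1 0 0;0.3 -14 -0.2 0 0' 30;  python3 - <<'E'
from h import *
snap('side','s5');snap('top','t5')
E
```

```text
time_s: 8.6
tcp_pos: [0.4996, -0.4211, 0.2821]
ee_rot: [[-0.056, 0.998, -0.009], [0.998, 0.056, 0.01], [0.011, -0.008, -1.0]]
wrist_force: [-4.7, 11.1, 4.7]
opening: 0.0123
```

View pics/s5.png

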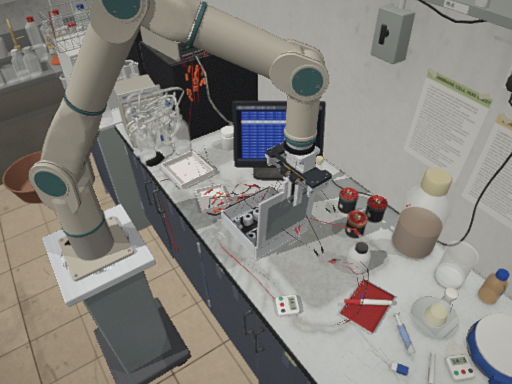

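View pics/t5.png

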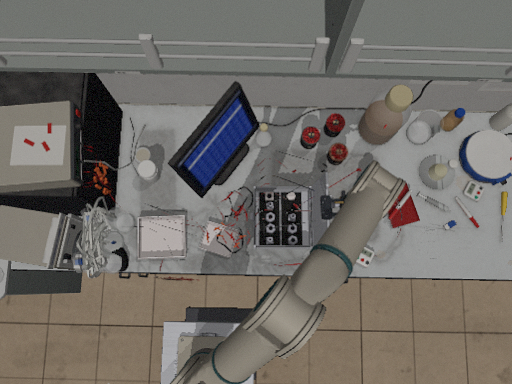

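```bash
python3 -m crank '0 0 0 0 0.35;0 0 0 0 0.35;0 0 0 0 0.35;0 0 3 0 0.35;0 0 6 0 0.35' 30; python3 -m crank '0 0 3 0 0.35;0 0 5 0 0.35;-1 -0 5 0 0.5;-6 4 5 0 0.5;-10 8 5 0 0.5'
python3 - <<'E'
from h import *
snap('top','t6')
im,d,c=load('t6'); a=im[140:290,110:360]; a=cv2.resize(a,None,fx=3.2,fy=3.2,interpolation=cv2.INTER_CUBIC); cv2.imwrite('pics/t6c.png',a[:,:,::-1])
E
```

```text
time_s: 9.2
tcp_pos: [0.4993, -0.4209, 0.3426]
ee_rot: [[-0.058, 0.998, -0.01], [0.998, 0.058, 0.007], [0.008, -0.01, -1.0]]
wrist_force: [0.6, -0.1, -0.5]
opening: 0.0326
time_s: 9.7
tcp_pos: [0.4117, -0.3549, 0.3901]
ee_rot: [[-0.056, 0.998, -0.013], [0.998, 0.056, 0.009], [0.009, -0.013, -1.0]]
wrist_force: [0.9, 0.2, 0.7]
opening: 0.0466
```

View pics/t6c.png

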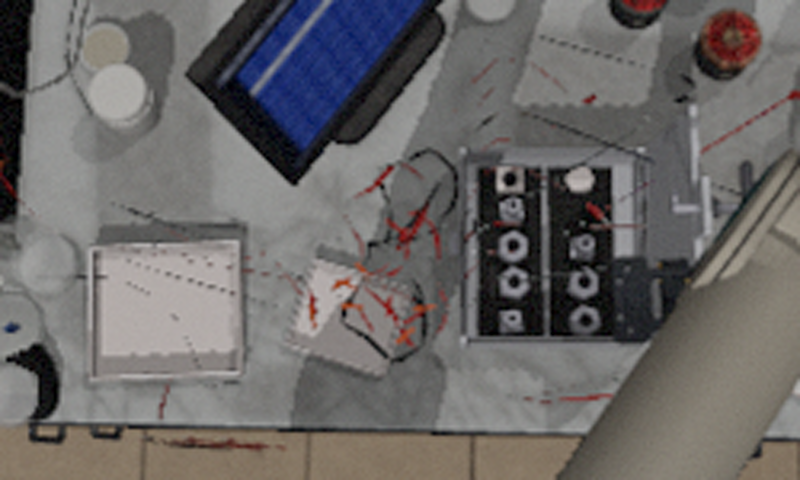

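```bash
python3 -m crank '4 2.5 0 0 0.6;8 5 0 0 0.6;12 7.5 0 0 0.6;16 10 0 0 0.6;20 10 0 0 0.6' && python3 -m crank '2 0 0 0 0.6;3 0 0 0 0.6'
python3 - <<'E'
from h import *
print(readout.read_state()['tcp_pos'])
im,d,c=snap('wrist','w7')
E
```

```text
time_s: 10.25
tcp_pos: [0.6046, -0.2419, 0.3884]
ee_rot: [[-0.062, 0.998, -0.024], [0.998, 0.063, 0.02], [0.022, -0.023, -1.0]]
wrist_force: [0.3, -0.3, 0.5]
opening: 0.0565
time_s: 10.45
tcp_pos: [0.636, -0.2404, 0.3858]
ee_rot: [[-0.065, 0.998, -0.026], [0.998, 0.066, 0.022], [0.023, -0.025, -0.999]]
wrist_force: [0.2, -0.3, 0.2]
opening: 0.0565
[ 0.6360015  -0.24037972  0.38578994]
```

View pics/w7.png

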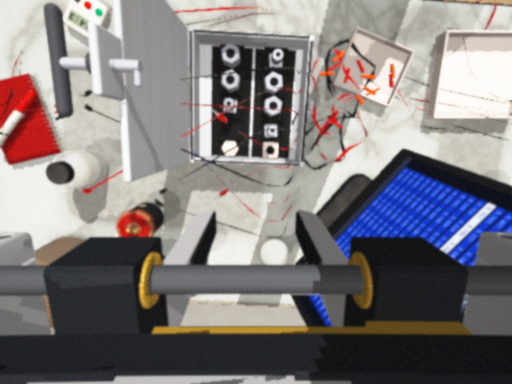

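```bash
python3 -m crank '0 0.5 -4 0 0.6;0 1 -8 0 0.6;0 1 -12 0 0.6;0 1 -12 0 0.6'
python3 - <<'E'
from h import *
print(readout.read_state()['tcp_pos'])
im,d,c=snap('wrist','w8')
a=cv2.resize(im[0:240,150:390],None,fx=2.5,fy=2.5,interpolation=cv2.INTER_CUBIC); cv2.imwrite('pics/w8c.png',a[:,:,::-1])
E
```

```text
time_s: 10.9
tcp_pos: [0.6316, -0.23, 0.2591]
ee_rot: [[-0.064, 0.997, -0.038], [0.998, 0.065, 0.025], [0.027, -0.036, -0.999]]
wrist_force: [0.3, -0.1, -0.2]
opening: 0.0564
[ 0.6316286  -0.23004317  0.25914241]
```

View pics/w8c.png

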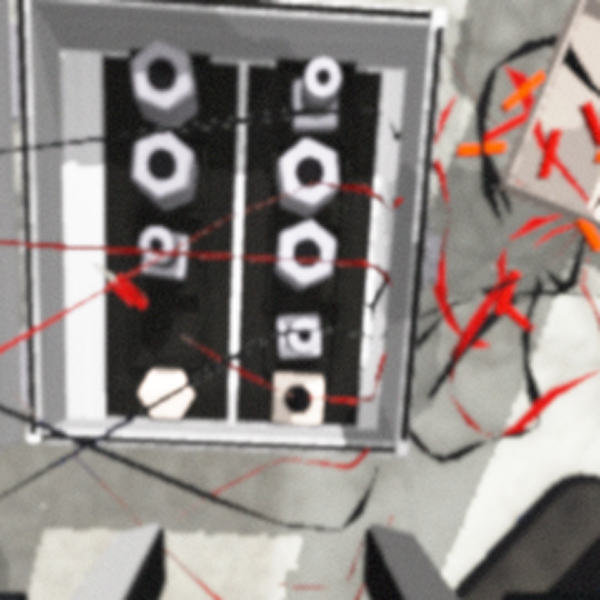

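Run:
```python
from h import *
im,d,c=load('w8')
f=lambda p:(p[0]/2.5+150-.3,p[1]/2.5-.3)
for n,p,z in[('hex1',(309,172),.043),('hex2',(308,250),.043),('stemR',(156,242),.055),('stemfar',(300,335),.055),('hexR1',(162,166),.043),('hexR0',(163,80),.043),('keysq',(298,398),.02),('keyhex',(166,392),.02)]:
    print(n,atz(c,f(p),z).round(4),dep(c,d,f(p)).round(4))
R=c['world_to_cam'];
im6,d6,c6=load('t6'); g=lambda p:(p[0]/3.2+110-.3,p[1]/3.2+140-.3)
for n,p,z in[('hex1',(514,283),.043),('hex2',(514,245),.043),('stemR',(586,243),.055),('hexR1',(583,283),.043)]: print(n,atz(c6,g(p),z).round(4))
a=cv2.resize(im[60:140,180:300],None,fx=6.6,fy=6.6,interpolation=cv2.INTER_CUBIC); cv2.imwrite('pics/w8d.png',a[:,:,::-1])
```

```text
hex1 [ 0.4834 -0.211   0.043 ] [ 0.4835 -0.211   0.0432]
hex2 [ 0.5225 -0.2085  0.043 ] [ 0.5225 -0.2085  0.0435]
stemR [ 0.5256 -0.2885  0.055 ] [ 0.5255 -0.2885  0.0548]
stemfar [ 0.5676 -0.2103  0.055 ] [ 0.5676 -0.2104  0.0558]
hexR1 [ 0.486  -0.2882  0.043 ] [ 0.4862 -0.2881  0.0436]
hexR0 [ 0.4453 -0.289   0.043 ] [ 0.4453 -0.289   0.0429]
keysq [ 0.604 -0.206  0.02 ] [ 0.6045 -0.2055  0.0139]
keyhex [ 0.6054 -0.2846  0.02  ] [ 0.606  -0.2854  0.0134]
hex1 [ 0.4794 -0.2069  0.043 ]
hex2 [ 0.522  -0.2064  0.043 ]
stemR [ 0.524  -0.2853  0.055 ]
hexR1 [ 0.481  -0.2833  0.043 ]
```

View pics/w8d.png

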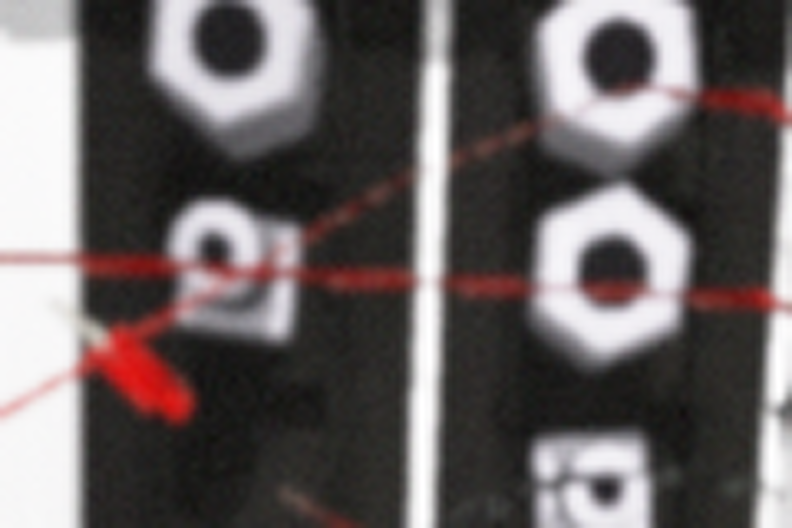

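Run:
```python
from h import *
im,d,c=load('w8')
f=lambda p:(p[0]/6.6+180-.4,p[1]/6.6+60-.4)
def q(n,pts,z=.043):
    P=[atz(c,f(p),z)[:2] for p in pts]; print(n,np.round(np.mean(P,0),4))
    for a,b in zip(P,P[1:]): print('   ',np.degrees(np.arctan2(*(b-a)[::-1])).round(1),(np.linalg.norm(b-a)*1e3).round(1))
q('hex2',[(622,183),(692,235),(683,320),(600,362),(532,312),(540,213),(622,183)])
q('hex1',[(545,40),(540,128)]); q('h1r',[(692,0),(697,92)])
```

```text
hex2 [ 0.5214 -0.2091]
    59.2 17.5
    -1.4 16.7
    -60.1 19.0
    -121.2 17.2
    179.1 19.3
    113.0 17.6
hex1 [ 0.4892 -0.2258]
    0.5 16.4
h1r [ 0.48  -0.196]
    8.4 17.1
```

```bash
python3 -m crank '-4 1 -1 -0.05 0.55;-8 2 -2 -0.05 0.55;-10.8 2.1 -6 -0.05 0.55;-10.8 2.1 -10 -0.05 0.55;-10.8 2.1 -13 -0.05 0.55'
python3 - <<'E'
from h import *
im,d,c=snap('wrist','w9')
E
```

```text
time_s: 11.45
tcp_pos: [0.5263, -0.2113, 0.1343]
ee_rot: [[-0.013, 1.0, -0.028], [1.0, 0.013, 0.023], [0.023, -0.027, -0.999]]
wrist_force: [0.4, -0.2, -0.4]
opening: 0.0514
```

View pics/w9.png

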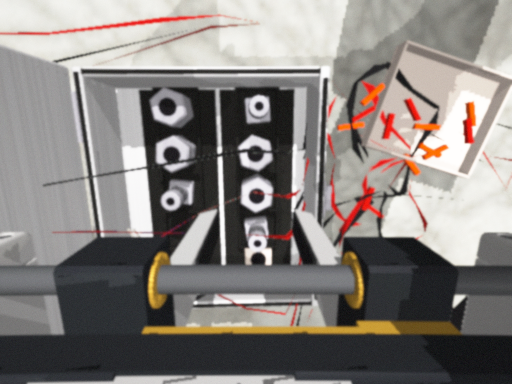

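Run:
```python
from h import *
im,d,c=load('w9')
for p,z in[((256,194),.043),((255,153),.043),((258,105),.055),((257,241),.055),((177,198),.055)]: print(p,atz(c,p,z).round(4),dep(c,d,p).round(4))
s=readout.read_state();print(s['tcp_pos'])
print(proj(c,[[.5263-.028*.022,-.2113+.023*.022,.112]]))
```

```text
(256, 194) [ 0.5222 -0.2093  0.043 ] [ 0.5222 -0.2093  0.043 ]
(255, 153) [ 0.483  -0.2108  0.043 ] [ 0.4829 -0.2108  0.0437]
(258, 105) [ 0.4412 -0.209   0.055 ] [ 0.4413 -0.209   0.0551]
(257, 241) [ 0.5654 -0.208   0.055 ] [ 0.5652 -0.2081  0.0556]
(177, 198) [ 0.5238 -0.2818  0.055 ] [ 0.5239 -0.2818  0.0549]
[ 0.52406365 -0.21016163  0.12992321]
[[256.2014706  220.37088466]]
```

```bash
python3 -m crank '-0.1 0 -3 0 0.55;-0.1 0 -6 0 0.55;-0.1 0 -8 0 0.55;-0.1 0 -8.4 0 0.55;-0.1 0 -8.4 0 0.55' && python3 -m crank '0 0 0 0 0.2;0 0 0 0 0.2;0 0 0 0 0.2;0 0 0 0 0.2' 30
```

```text
time_s: 12.0
tcp_pos: [0.5245, -0.2109, 0.0474]
ee_rot: [[-0.013, 0.999, -0.032], [1.0, 0.013, 0.024], [0.025, -0.032, -0.999]]
wrist_force: [-1.6, -0.4, 0.3]
opening: 0.0515
time_s: 12.4
tcp_pos: [0.5252, -0.211, 0.0485]
ee_rot: [[-0.013, 0.999, -0.03], [1.0, 0.014, 0.024], [0.024, -0.03, -0.999]]
wrist_force: [0.4, 1.1, 6.2]
opening: 0.0296
```

```bash
python3 -m crank '0 0 2 0 0.1;0 0 4 0 0.1;0 0 7 0 0.1;0 0 10 0 0.1;0 0 12 0 0.1' 40
python3 - <<'E'
from h import *
im,d,c=snap('wrist','w10');snap('top','t10')
im=load('t10')[0]; a=im[140:290,110:360]; a=cv2.resize(a,None,fx=3.2,fy=3.2,interpolation=cv2.INTER_CUBIC); cv2.imwrite('pics/t10c.png',a[:,:,::-1])
E
```

```text
time_s: 12.9
tcp_pos: [0.5257, -0.2113, 0.1706]
ee_rot: [[-0.013, 1.0, -0.029], [1.0, 0.014, 0.023], [0.023, -0.028, -0.999]]
wrist_force: [0.8, 0.5, -0.3]
opening: 0.0294
```

View pics/w10.png

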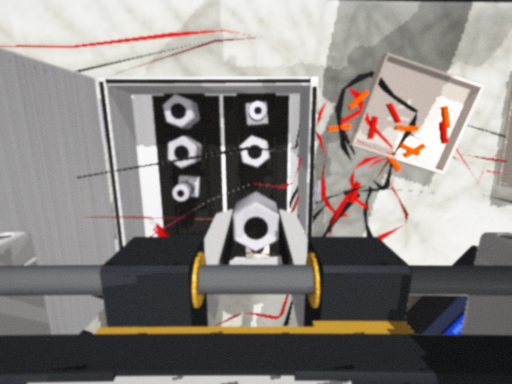

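View pics/t10c.png

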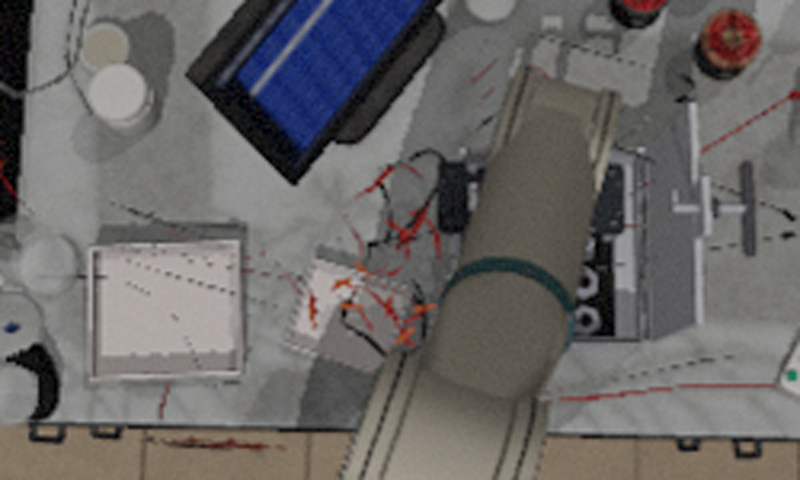

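```bash
python3 -m crank '-2 4 0 0 0.1;-4 8 0 0 0.1;-5 12.5 0 0 0.1;-5 17 0 0 0.1;-5 21.5 0 0 0.1' 40; python3 -m crank '0 4.5 0 0 0.1;0 9 0 0 0.1;0 13 0 0 0.1;0 13.3 -2 0 0.1' 40;python3 - <<'E'
from h import *
im,d,c=snap('wrist','w11'); s=readout.read_state();print(s['tcp_pos'],s['opening'])
E
```

```text
time_s: 13.5
tcp_pos: [0.4757, 0.0046, 0.1704]
ee_rot: [[-0.012, 1.0, -0.027], [1.0, 0.013, 0.022], [0.022, -0.026, -0.999]]
wrist_force: [0.7, 0.1, -0.3]
opening: 0.0294
time_s: 13.9
tcp_pos: [0.4763, 0.1448, 0.151]
ee_rot: [[-0.021, 1.0, -0.023], [0.999, 0.021, 0.026], [0.027, -0.022, -0.999]]
wrist_force: [-0.3, -0.1, -0.0]
opening: 0.0297
[0.47372726 0.14125563 0.14725621] 0.029420736873696444
```

View pics/w11.png

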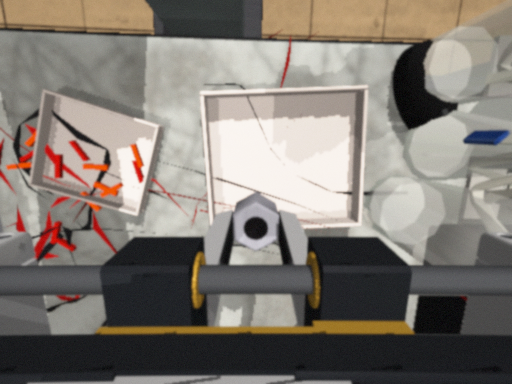

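Run:
```python
from h import *
im,d,c=load('w11')
for p in[(203,92),(366,87),(362,225)]: print(p,atz(c,p,.028).round(4))
print(dep(c,d,(280,150)))
for p in[(44,92),(160,124),(138,215)]: print(p,atz(c,p,.02).round(4))
```

```text
(203, 92) [0.3766 0.093  0.028 ]
(366, 87) [0.3679 0.2564 0.028 ]
(362, 225) [0.5141 0.2681 0.028 ]
[0.43379987 0.17518187 0.00414327]
(44, 92) [ 0.3804 -0.0663  0.02  ]
(160, 124) [0.4085 0.0464 0.02  ]
(138, 215) [0.5082 0.0168 0.02  ]
```

```bash
python3 -m crank '-0.8 0 -4 0 0.1;-0.8 0 -7 0 0.1;-0.8 0 -9 0 0.1;-0.8 0 -9.9 0 0.1;-0.8 0 -9.9 0 0.1' 40
```

```text
time_s: 14.45
tcp_pos: [0.4647, 0.1402, 0.047]
ee_rot: [[-0.017, 0.999, -0.033], [1.0, 0.018, 0.021], [0.021, -0.033, -0.999]]
wrist_force: [-0.5, -0.5, -0.7]
opening: 0.0296
```

```bash
python3 -m crank '0 0 -0.3 0 0.1;0 0 -0.3 0 0.5;0 0 -0.3 0 0.5;0 0 -0.3 0 0.5;0 0 -0.3 0 0.5' 30; python3 -m crank '0 0 4 0 0.5;0 0 8 0 0.5;0 -2 11 0 0.5;0 -6 12 0 0.55;0 -11 12 0 0.55'
python3 - <<'E'
from h import *
im,d,c=snap('wrist','w12'); s=readout.read_state();print(s['tcp_pos'],s['opening'])
E
```

```text
time_s: 14.95
tcp_pos: [0.465, 0.1403, 0.0445]
ee_rot: [[-0.017, 0.999, -0.032], [1.0, 0.018, 0.021], [0.022, -0.032, -0.999]]
wrist_force: [-0.6, 0.2, 0.1]
opening: 0.0469
time_s: 15.45
tcp_pos: [0.4667, 0.0311, 0.1668]
ee_rot: [[-0.022, 0.999, -0.027], [0.999, 0.023, 0.022], [0.023, -0.026, -0.999]]
wrist_force: [0.4, -1.1, -0.7]
opening: 0.0518
[0.4651295  0.01902159 0.16569799] 0.051760168918082355
```

View pics/w12.png

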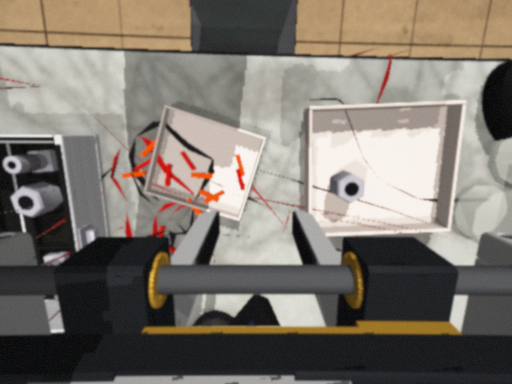

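```bash
python3 -m crank '0.5 -4.5 0 0 0.55;1 -9 0 0.03 0.55;1.5 -13.5 0 0.03 0.55;1.9 -18 0 0.03 0.55;1.9 -22 0 0.03 0.55'; python3 -m crank '0 -1 -0.5 0 0.55;0 -1 -2 0 0.55;0 -1 -3 0 0.55'
python3 - <<'E'
from h import *
im,d,c=snap('wrist','w13'); s=readout.read_state();print(s['tcp_pos'],s['opening'])
E
```

```text
time_s: 16.0
tcp_pos: [0.4843, -0.2035, 0.1658]
ee_rot: [[-0.037, 0.999, -0.03], [0.999, 0.037, 0.014], [0.015, -0.03, -0.999]]
wrist_force: [0.9, 0.5, -0.1]
opening: 0.0516
time_s: 16.3
tcp_pos: [0.4838, -0.2129, 0.135]
ee_rot: [[-0.036, 0.999, -0.031], [0.999, 0.037, 0.015], [0.016, -0.03, -0.999]]
wrist_force: [-0.3, 0.1, -0.0]
opening: 0.0517
[ 0.48299982 -0.21196385  0.13367855] 0.05169253853364504
```

View pics/w13.png

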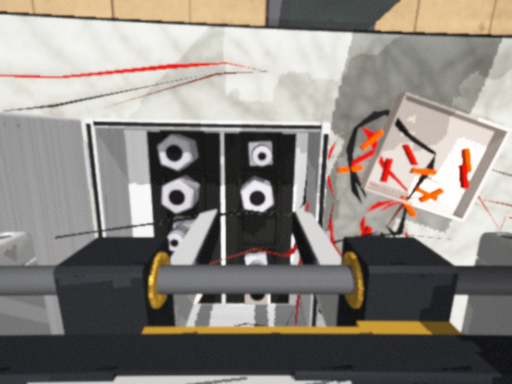

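```bash
python3 -m crank '0.1 0 -3 0 0.55;0.1 0 -6 0 0.55;0.1 0 -8 0 0.55;0.1 0 -8.7 0 0.55;0.1 0 -8.7 0 0.55' && python3 -m crank '0 0 0 0 0.2;0 0 0 0 0.2;0 0 0 0 0.2;0 0 0 0 0.2' 40 && python3 -m crank '0 0 2 0 0.1;0 0 4 0 0.1;0 0 7 0 0.1;0 0 10 0 0.1;0 0 12 0 0.1' 40
```

```text
time_s: 16.85
tcp_pos: [0.4837, -0.2108, 0.0461]
ee_rot: [[-0.039, 0.999, -0.035], [0.999, 0.039, 0.017], [0.018, -0.034, -0.999]]
wrist_force: [-0.4, 0.6, 0.6]
opening: 0.0518
time_s: 17.25
tcp_pos: [0.4845, -0.2107, 0.047]
ee_rot: [[-0.039, 0.999, -0.033], [0.999, 0.04, 0.016], [0.018, -0.033, -0.999]]
wrist_force: [0.6, 1.6, 5.5]
opening: 0.0306
time_s: 17.75
tcp_pos: [0.485, -0.2111, 0.1692]
ee_rot: [[-0.039, 0.999, -0.031], [0.999, 0.039, 0.015], [0.017, -0.031, -0.999]]
wrist_force: [1.6, -0.3, -1.0]
opening: 0.0306
```

```bash
python3 -m crank '-1 4.5 0 0 0.1;-1.5 9 0 0 0.1;-2 13.5 0 0 0.1;-2 18 0 0 0.1;-2 22.5 0 0 0.1' 40; python3 -m crank '0 4.5 0 0 0.1;0 9 0 0 0.1;0 13.5 0 0 0.1;0 18 0 0 0.1;0 19 0 0 0.1' 40;python3 - <<'E'
from h import *
im,d,c=snap('wrist','w14'); s=readout.read_state();print(s['tcp_pos'],s['opening'])
E
```

```text
time_s: 18.25
tcp_pos: [0.4645, 0.0152, 0.1695]
ee_rot: [[-0.038, 0.999, -0.031], [0.999, 0.038, 0.015], [0.016, -0.03, -0.999]]
wrist_force: [-0.4, 0.8, -1.0]
opening: 0.0312
time_s: 18.75
tcp_pos: [0.4638, 0.2116, 0.1699]
ee_rot: [[-0.045, 0.999, -0.03], [0.999, 0.046, 0.019], [0.02, -0.029, -0.999]]
wrist_force: [0.7, 0.7, -1.2]
opening: 0.0306
[0.4638518  0.21046047 0.16976883] 0.030852539358659534
```

View pics/w14.png

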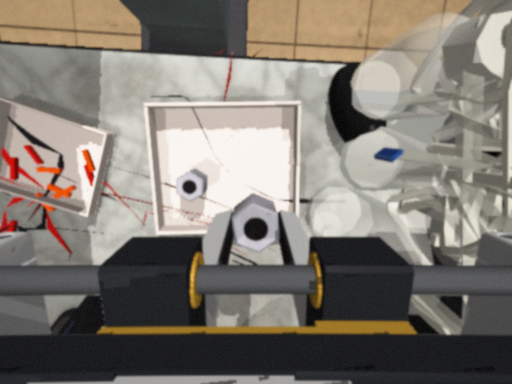

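```bash
python3 - <<'E'
from h import *
im,d,c=load('w14')
for p in[(146,104),(299,104),(297,230)]: print(p,atz(c,p,.028).round(4))
print(atz(c,(190,186),.038).round(4))
E
python3 -m crank '0 -0.6 -4 0 0.1;0 -0.6 -8 0 0.1;0 -0.6 -11 0 0.1;0 -0.6 -12.2 0 0.1;0 -0.6 -12.4 0 0.1' 40
```

```text
(146, 104) [0.3773 0.0925 0.028 ]
(299, 104) [0.3691 0.2567 0.028 ]
(297, 230) [0.5131 0.2659 0.028 ]
[0.4628 0.141  0.038 ]
time_s: 19.3
tcp_pos: [0.4633, 0.2027, 0.0448]
ee_rot: [[-0.043, 0.999, -0.032], [0.999, 0.044, 0.016], [0.017, -0.032, -0.999]]
wrist_force: [-0.4, 0.5, 0.4]
opening: 0.0309
```

```bash
python3 -m crank '0 0 -0.2 0 0.1;0 0 -0.2 0 0.5;0 0 -0.2 0 0.5;0 0 -0.2 0 0.5;0 0 -0.2 0 0.5' 30; python3 -m crank '0 0 4 0 0.5;0 0 8 0 0.5;0 -2 12 0 0.5;0 -6 15 -0.1 0.5;0 -11 17 -0.24 0.5';python3 -m crank '0 -4.5 0 -0.14 0.5;0 -9 0 -0.28 0.5;0 -13.5 0 -0.42 0.5;1 -18 0 -0.56 0.5;2 -22.5 0 -0.7 0.5'
python3 - <<'E'
from h import *
im,d,c=snap('wrist','w15'); s=readout.read_state();print(s['tcp_pos'],s['opening'],s['joint_positions'],np.degrees(np.arctan2(s['ee_rot'][1][0],s['ee_rot'][0][0])))
E
```

```text
time_s: 19.8
tcp_pos: [0.4637, 0.203, 0.0434]
ee_rot: [[-0.043, 0.999, -0.031], [0.999, 0.044, 0.017], [0.018, -0.031, -0.999]]
wrist_force: [0.0, -0.0, -0.2]
opening: 0.0467
time_s: 20.3
tcp_pos: [0.4647, 0.0971, 0.2147]
ee_rot: [[0.196, 0.98, -0.022], [0.98, -0.196, 0.026], [0.021, -0.027, -0.999]]
wrist_force: [0.9, -0.8, -0.1]
opening: 0.0471
time_s: 20.8
tcp_pos: [0.4846, -0.1296, 0.2153]
ee_rot: [[0.785, 0.619, 0.001], [0.619, -0.785, 0.034], [0.022, -0.026, -0.999]]
wrist_force: [1.4, 0.4, 0.9]
opening: 0.047
[ 0.48619147 -0.13907494  0.21558532] 0.04698235320693985 [  8.18368508  25.43775104   8.03894296 110.45419176  -7.08130937
  44.70749128  57.93471094] 37.41505787378561
```

View pics/w15.png

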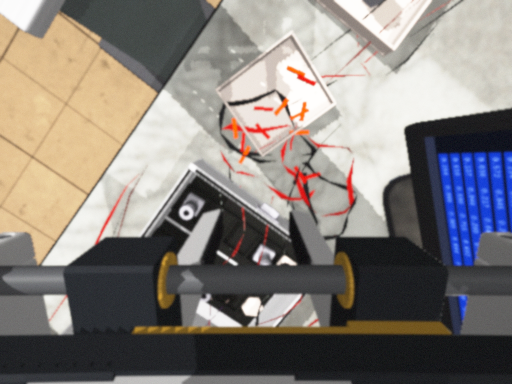

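Run:
```python
from h import *
im,d,c=load('w9'); a=cv2.resize(im[165:235,135:235],None,fx=6,fy=6,interpolation=cv2.INTER_CUBIC)
im,d,c=load('w8'); b=cv2.resize(im[80:130,190:260],None,fx=6,fy=6,interpolation=cv2.INTER_CUBIC)
o=np.zeros((720,600,3),np.uint8); o[:420,:600]=a; o[420:720,:420]=b; o=o[:, :]; cv2.imwrite('pics/st.png',o[:600,:,::-1]); cv2.imwrite('pics/st2.png',b[:,:,::-1])
```

```text
(no output)
```

View pics/st.png

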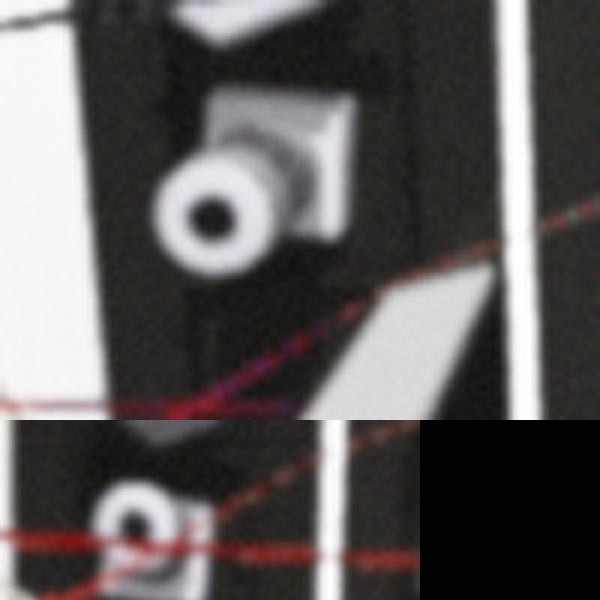

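View pics/st2.png

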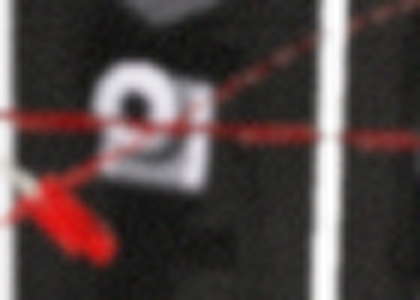

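Run:
```python
from h import *
im,d,c=load('w9'); print(atz(c,(213/6+135-.4,216/6+165-.4),.055).round(4))
im,d,c=load('w8'); print(atz(c,(136/6+190-.4,108/6+80-.4),.055).round(4))
```

```text
[ 0.5263 -0.2882  0.055 ]
[ 0.5269 -0.2882  0.055 ]
```

Run:
```python
from h import *
for n in('t6','t10'):
    im,d,c=load(n); X=cloud(c,d)
    m=(X[...,2]>.2)&(X[...,2]<.34)&(X[...,1]<-.3)&(X[...,1]>-.48)&(X[...,0]>.4)&(X[...,0]<.65)
    v,u=np.nonzero(m); s=u<350
    for vv in np.unique(v):
        k=(v==vv); 
        print(vv,[(int(a),round(float(X[vv,a,0]),3),round(float(X[vv,a,1]),3),round(float(X[vv,a,2]),3)) for a in u[k]][:9])
    break
im,d,c=load('s5'); cv2.imwrite('pics/s5c.png',cv2.resize(im[120:260,200:360],None,fx=4.2,fy=4.2,interpolation=cv2.INTER_CUBIC)[:,:,::-1])
```

```text
172 [(325, 0.629, -0.365, 0.27), (326, 0.628, -0.367, 0.273), (327, 0.629, -0.371, 0.269)]
173 [(324, 0.628, -0.363, 0.26), (325, 0.627, -0.366, 0.265), (326, 0.627, -0.369, 0.265), (327, 0.626, -0.371, 0.269)]
174 [(323, 0.628, -0.362, 0.248), (324, 0.626, -0.364, 0.258), (325, 0.623, -0.365, 0.268), (326, 0.622, -0.367, 0.273), (327, 0.622, -0.371, 0.271)]
175 [(322, 0.627, -0.36, 0.24), (323, 0.626, -0.363, 0.243), (324, 0.621, -0.362, 0.265), (325, 0.62, -0.365, 0.268), (326, 0.62, -0.368, 0.268), (327, 0.62, -0.371, 0.269)]
176 [(321, 0.63, -0.361, 0.215), (322, 0.625, -0.361, 0.234), (323, 0.621, -0.361, 0.251), (324, 0.62, -0.364, 0.256), (325, 0.616, -0.364, 0.272), (326, 0.616, -0.368, 0.269), (327, 0.616, -0.371, 0.271)]
177 [(320, 0.628, -0.358, 0.21), (321, 0.626, -0.361, 0.217), (322, 0.623, -0.362, 0.228), (323, 0.619, -0.362, 0.247), (324, 0.615, -0.363, 0.26), (325, 0.611, -0.363, 0.277), (326, 0.613, -0.368, 0.268), (327, 0.613, -0.371, 0.27)]
178 [(320, 0.624, -0.358, 0.209), (321, 0.622, -0.36, 0.219), (322, 0.618, -0.361, 0.235), (323, 0.615, -0.362, 0.246), (324,
[... 9760 characters left out ...]
 -0.362, 0.222), (323, 0.49, -0.363, 0.237), (324, 0.489, -0.365, 0.243), (325, 0.488, -0.367, 0.247), (326, 0.486, -0.368, 0.259), (327, 0.485, -0.37, 0.268), (328, 0.485, -0.373, 0.265)]
219 [(321, 0.492, -0.362, 0.202), (322, 0.489, -0.363, 0.218), (323, 0.487, -0.364, 0.231), (324, 0.486, -0.365, 0.239), (325, 0.484, -0.367, 0.251), (326, 0.482, -0.367, 0.265), (327, 0.482, -0.37, 0.268)]
220 [(322, 0.487, -0.363, 0.212), (323, 0.485, -0.364, 0.228), (324, 0.482, -0.365, 0.244), (325, 0.481, -0.367, 0.251), (326, 0.479, -0.368, 0.264), (327, 0.478, -0.369, 0.272)]
221 [(325, 0.479, -0.367, 0.248), (326, 0.476, -0.367, 0.267)]
222 [(325, 0.474, -0.365, 0.261), (326, 0.473, -0.367, 0.267)]
```

View pics/s5c.png

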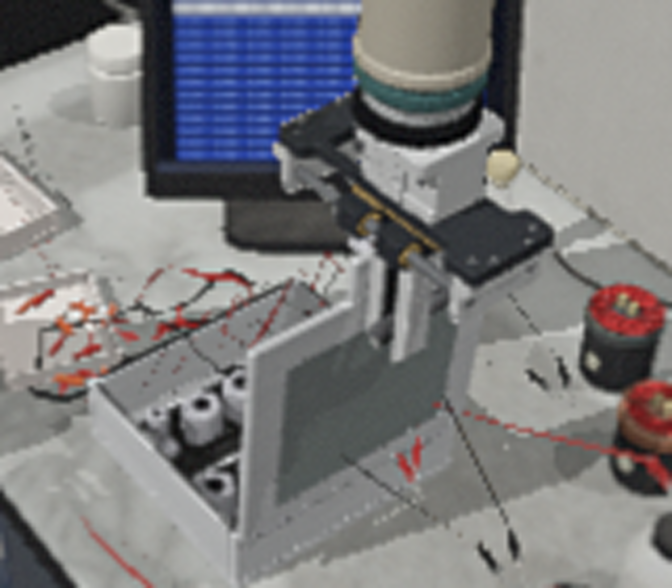

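```bash
python3 -m crank '1 -2 0 -0.14 0.35;2 -4 0 -0.28 0.35;3 -6 0 -0.42 0.35;4 -8 0 -0.56 0.35;4 -10 0 -0.65 0.35' && python3 -m crank '0 -2 0 0 0.35;0 -4 0 0 0.35;0 -4 0 0 0.35'
python3 - <<'E'
from h import *
s=readout.read_state(); print(s['tcp_pos'],s['opening'])
snap('side','s16'); im=load('s16')[0]; cv2.imwrite('pics/s16c.png',cv2.resize(im[100:270,190:350],None,fx=3.5,fy=3.5,interpolation=cv2.INTER_CUBIC)[:,:,::-1])
E
```

```text
time_s: 21.35
tcp_pos: [0.5275, -0.2391, 0.2156]
ee_rot: [[1.0, 0.001, 0.021], [0.0, -1.0, 0.018], [0.021, -0.018, -1.0]]
wrist_force: [0.3, -0.5, -0.4]
opening: 0.033
time_s: 21.65
tcp_pos: [0.5268, -0.2819, 0.2158]
ee_rot: [[1.0, -0.003, 0.021], [-0.003, -1.0, 0.016], [0.021, -0.016, -1.0]]
wrist_force: [-1.2, -0.3, 0.4]
opening: 0.0328
[ 0.52681689 -0.28189186  0.21582306] 0.03284878221987867
```

View pics/s16c.png

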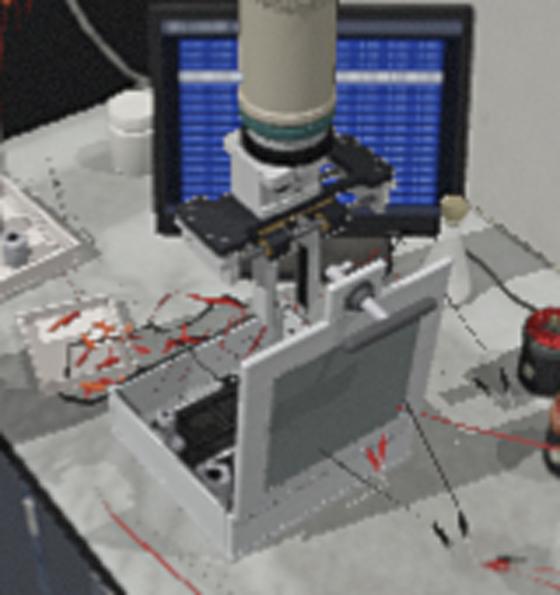

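```bash
python3 -m crank '-0.05 -0.4 -3 0 0.35;-0.05 -0.4 -6 0 0.35;-0.05 -0.4 -8 0 0.35;-0.05 -0.4 -8 0 0.35'
python3 - <<'E'
from h import *
s=readout.read_state(); print(s['tcp_pos'],s['opening'],np.round(s['ee_rot'][:],3).tolist())
snap('side','s17'); im=load('s17')[0]; cv2.imwrite('pics/s17c.png',cv2.resize(im[100:270,190:350],None,fx=3.5,fy=3.5,interpolation=cv2.INTER_CUBIC)[:,:,::-1])
snap('wrist','w17')
E
```

```text
time_s: 22.1
tcp_pos: [0.5251, -0.2804, 0.1331]
ee_rot: [[1.0, 0.001, 0.015], [0.001, -1.0, 0.022], [0.015, -0.022, -1.0]]
wrist_force: [-0.3, 1.4, 0.8]
opening: 0.0329
[ 0.52506    -0.28040163  0.13308322] 0.03294752570328647 [[1.0, 0.001, 0.015], [0.001, -1.0, 0.022], [0.015, -0.022, -1.0]]
```

View pics/s17c.png

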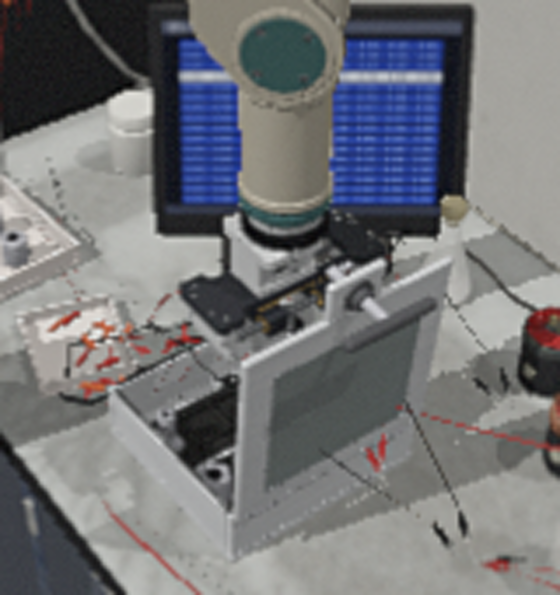

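View pics/w17.png

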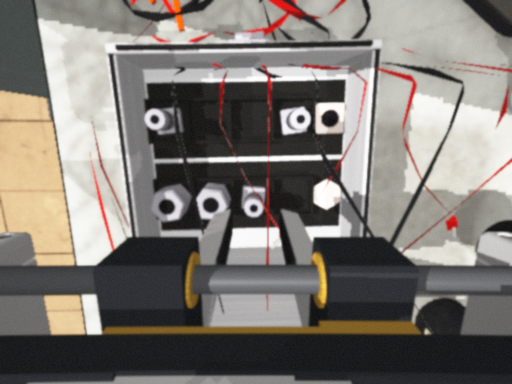

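Run:
```python
from h import *
im,d,c=load('w17'); print(atz(c,(254,208),.055).round(4),dep(c,d,(251,205)).round(4), atz(c,(213,200),.043).round(4))
```

```text
[ 0.5273 -0.2884  0.055 ] [ 0.5246 -0.2854  0.0552] [ 0.4878 -0.2836  0.043 ]
```

```bash
python3 -m crank '0.2 -0.65 -1.5 0 0.35;0.2 -0.65 -3 0 0.35;0.2 -0.65 -4.5 0 0.35;0.2 -0.65 -6 0 0.35;0.2 -0.65 -6.7 0 0.35'
python3 - <<'E'
from h import *
s=readout.read_state(); print(s['tcp_pos'],s['opening'],np.round(s['ee_rot'][:],3).tolist())
snap('wrist','w18')
E
```

```text
time_s: 22.7
tcp_pos: [0.5283, -0.2885, 0.0673]
ee_rot: [[1.0, 0.0, 0.019], [0.0, -1.0, 0.02], [0.019, -0.02, -1.0]]
wrist_force: [0.0, 1.0, -1.1]
opening: 0.0333
[ 0.52833072 -0.28847778  0.06731176] 0.0333210916283621 [[1.0, 0.0, 0.019], [0.0, -1.0, 0.02], [0.019, -0.02, -1.0]]
```

View pics/w18.png

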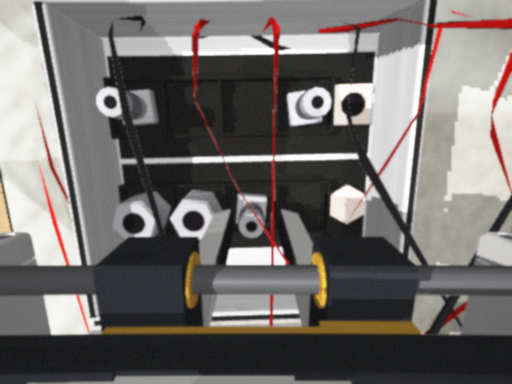

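```bash
python3 -m crank '-0.1 0.1 -0.2 0 0.1;-0.1 0.1 -0.2 0 0.1;-0.1 0.1 -0.2 0 0.1;-0.1 0.1 -0.2 0 0.1;-0.1 0.1 -0.2 0 0.1' 30
```

```text
time_s: 23.25
tcp_pos: [0.5272, -0.2874, 0.0651]
ee_rot: [[1.0, 0.0, 0.018], [0.0, -1.0, 0.02], [0.018, -0.02, -1.0]]
wrist_force: [-0.0, 0.1, -0.6]
opening: 0.0172
```

```bash
python3 -m crank '0 0 1.5 0 0.1;0 0 3 0 0.1;0 0 6 0 0.1;0 0.5 9 0 0.1;0 1 11 0 0.1' 40
python3 - <<'E'
from h import *
s=readout.read_state(); print(s['tcp_pos'],s['opening'])
snap('wrist','w19')
E
```

```text
time_s: 23.75
tcp_pos: [0.5281, -0.2783, 0.1789]
ee_rot: [[1.0, -0.0, 0.022], [-0.001, -1.0, 0.018], [0.022, -0.018, -1.0]]
wrist_force: [0.5, 0.0, -1.1]
opening: 0.0171
[ 0.52810763 -0.27826005  0.17891337] 0.017107640014045276
```

View pics/w19.png

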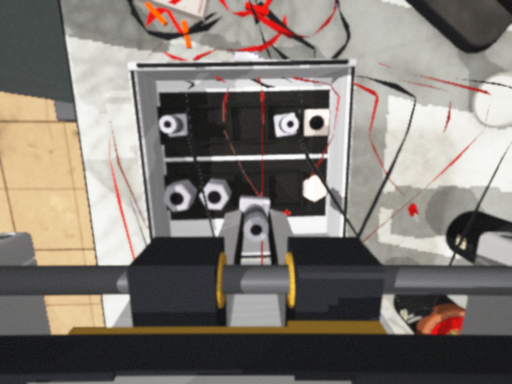

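```bash
python3 -m crank '-1 4.5 0 0 0.1;-2 9 0 0 0.1;-3.5 13.5 0 0 0.1;-5 18 0 0 0.1;-6.5 22.5 0 0 0.1' 40;python3 -m crank '-1.5 4.5 0 0 0.1;-3 9 0 0 0.1;-4.5 13 0 0 0.1;-5 16 0 0 0.1' 40
python3 - <<'E'
from h import *
s=readout.read_state(); print(s['tcp_pos'],s['opening'])
snap('wrist','w20')
E
```

```text
time_s: 24.3
tcp_pos: [0.4642, -0.0513, 0.1824]
ee_rot: [[1.0, 0.001, 0.028], [0.0, -1.0, 0.018], [0.028, -0.018, -0.999]]
wrist_force: [1.7, 1.0, -1.8]
opening: 0.0168
time_s: 24.7
tcp_pos: [0.4124, 0.1112, 0.1831]
ee_rot: [[1.0, 0.003, 0.027], [0.003, -1.0, 0.019], [0.028, -0.019, -0.999]]
wrist_force: [0.4, -0.4, -0.6]
opening: 0.0167
[0.41242849 0.1111979  0.18305767] 0.016660151137041793
```

View pics/w20.png

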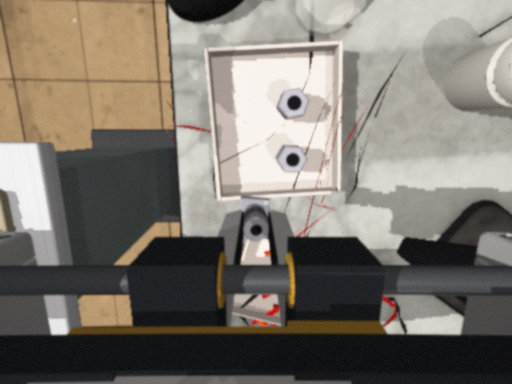

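```bash
python3 - <<'E'
from h import *
im,d,c=load('w20')
for p,z in[((208,50),.028),((342,42),.028),((340,190),.028),((217,197),.028),((292,159),.038),((293,102),.038)]: print(p,atz(c,p,z).round(4))
E
python3 -m crank '0 3 0 0 0.1;-0.2 6 -3 0 0.1;-0.2 6.3 -7 0 0.1;-0.2 6.3 -10 0 0.1;-0.2 6.3 -12 0 0.1' 40
```

```text
(208, 50) [0.3665 0.2586 0.028 ]
(342, 42) [0.5108 0.2679 0.028 ]
(340, 190) [0.5208 0.1043 0.028 ]
(217, 197) [0.3715 0.0961 0.028 ]
(292, 159) [0.4593 0.143  0.038 ]
(293, 102) [0.4583 0.2051 0.038 ]
time_s: 25.25
tcp_pos: [0.4102, 0.179, 0.0617]
ee_rot: [[1.0, 0.01, 0.027], [0.009, -1.0, 0.022], [0.027, -0.021, -0.999]]
wrist_force: [-0.1, 0.1, 0.6]
opening: 0.0165
```

```bash
python3 -m crank '0 0 -0.1 0 0.1;0 0 -0.1 0 0.3;0 0 -0.1 0 0.35;0 0 -0.1 0 0.35;0 0 -0.1 0 0.35' 30;python3 -m crank '0 0 4 0 0.35;0 0 8 0 0.35;0 -2 12 0 0.35;1 -6 14 0 0.35;2 -10.5 14 0 0.35'
python3 - <<'E'
from h import *
s=readout.read_state(); print(s['tcp_pos'],s['opening'])
snap('wrist','w21')
E
```

```text
time_s: 25.75
tcp_pos: [0.4108, 0.1793, 0.0617]
ee_rot: [[1.0, 0.01, 0.028], [0.009, -1.0, 0.022], [0.029, -0.022, -0.999]]
wrist_force: [1.0, -0.5, -0.8]
opening: 0.0327
time_s: 26.25
tcp_pos: [0.433, 0.075, 0.205]
ee_rot: [[0.999, 0.015, 0.036], [0.014, -1.0, 0.025], [0.036, -0.025, -0.999]]
wrist_force: [1.9, -1.4, -0.4]
opening: 0.0329
[0.43300003 0.07498587 0.20502697] 0.03288276568896625
```

View pics/w21.png

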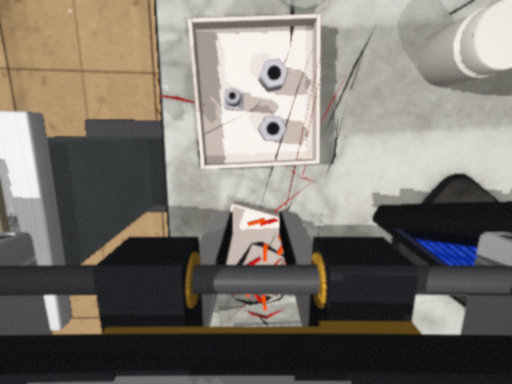

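```bash
python3 -m crank '0 -2 4 0.14 0.35;0 -4 8 0.28 0.35;0 -6 12 0.42 0.35;0 -9 16 0.56 0.35;0 -13 18 0.7 0.35';python3 -m crank '1 -4.5 0 0.14 0.35;2 -9 0 0.28 0.35;3 -13.5 0 0.42 0.35;4 -18 0 0.56 0.35;5 -22.5 0 0.7 0.35';python3 -m crank '1 -4.5 0 0.14 0.35;1.5 -9 0 0.2 0.35;1.5 -12 0 0.2 0.35'
python3 - <<'E'
from h import *
s=readout.read_state(); print(s['tcp_pos'],np.degrees(np.arctan2(s['ee_rot'][1][0],s['ee_rot'][0][0])))
E
```

```text
time_s: 26.8
tcp_pos: [0.435, -0.0631, 0.3871]
ee_rot: [[0.763, 0.646, 0.021], [0.645, -0.763, 0.039], [0.042, -0.016, -0.999]]
wrist_force: [1.1, -0.5, -0.2]
opening: 0.0329
time_s: 27.3
tcp_pos: [0.4825, -0.2768, 0.3875]
ee_rot: [[0.205, 0.979, -0.007], [0.978, -0.205, 0.045], [0.043, -0.016, -0.999]]
wrist_force: [1.4, 0.2, 0.8]
opening: 0.0327
time_s: 27.6
tcp_pos: [0.497, -0.3998, 0.3869]
ee_rot: [[0.008, 1.0, -0.016], [0.999, -0.007, 0.042], [0.042, -0.017, -0.999]]
wrist_force: [0.2, -0.5, 0.2]
opening: 0.0328
[ 0.49697454 -0.39978008  0.38689719] 89.5592006881795
```

```bash
python3 -m crank '0.2 -1.9 -3 0.06 0.35;0.2 -1.9 -5 0.06 0.35;0.2 -1.9 -5 0.06 0.35'
python3 - <<'E'
from h import *
s=readout.read_state(); print(s['tcp_pos'],np.degrees(np.arctan2(s['ee_rot'][1][0],s['ee_rot'][0][0])))
snap('wrist','w22')
E
```

```text
time_s: 27.9
tcp_pos: [0.4974, -0.4178, 0.3336]
ee_rot: [[-0.05, 0.998, -0.024], [0.998, 0.052, 0.045], [0.046, -0.022, -0.999]]
wrist_force: [0.5, -0.1, -0.3]
opening: 0.0326
[ 0.49738445 -0.41777557  0.33361407] 92.89648757886896
```

View pics/w22.png

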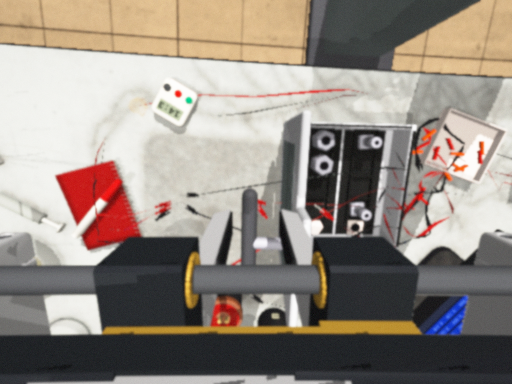

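Run:
```python
from h import *
im,d,c=load('w22')
for p in[(249,195),(249,215),(249,235)]: print(p,atz(c,p,.284).round(4),dep(c,d,p).round(4))
```

```text
(249, 195) [ 0.485  -0.4219  0.284 ] [ 0.4835 -0.4221  0.2904]
(249, 215) [ 0.5018 -0.4212  0.284 ] [ 0.4998 -0.4214  0.2903]
(249, 235) [ 0.5191 -0.4203  0.284 ] [ 0.5168 -0.4206  0.2899]
```

```bash
python3 -m crank '0.1 -0.35 -2 0 0.35;0.1 -0.35 -4 0 0.35;0.1 -0.35 -4.7 0 0.35;0.1 -0.35 -4.7 0 0.35' && python3 -m crank '0 0 0 0 0;0 0 0 0 0;0 0 0 0 0;0 0 0 0 0' 30
```

```text
time_s: 28.35
tcp_pos: [0.4998, -0.4206, 0.2893]
ee_rot: [[-0.053, 0.998, -0.021], [0.998, 0.054, 0.044], [0.045, -0.019, -0.999]]
wrist_force: [-0.5, 0.9, -0.0]
opening: 0.0326
time_s: 28.75
tcp_pos: [0.5003, -0.4209, 0.2904]
ee_rot: [[-0.053, 0.998, -0.02], [0.998, 0.053, 0.042], [0.043, -0.017, -0.999]]
wrist_force: [0.3, 0.4, 3.3]
opening: 0.012
```

```bash
python3 -m crank '-0.1 3.35 0.73 0 0;-0.2 6.77 0.96 0 0;-0.3 10.19 0.67 0 0;-0.4 13.52 -0.13 0 0;-0.5 16.7 -1.42 0 0' 30
```

```text
time_s: 29.25
tcp_pos: [0.4967, -0.2535, 0.2786]
ee_rot: [[-0.052, 0.999, -0.014], [0.998, 0.053, 0.04], [0.041, -0.012, -0.999]]
wrist_force: [2.9, -0.6, 2.3]
opening: 0.0122
```

```bash
python3 -m crank '-0.1 2.91 -1.99 0 0;-0.2 5.57 -4.16 0 0;-0.3 7.87 -6.7 0 0;-0.35 9.76 -9.56 0 0;-0.4 11.21 -12.68 0 0' 30
python3 - <<'E'
from h import *
snap('side','s23'); snap('wrist','w23'); print(readout.read_state()['tcp_pos'])
E
```

```text
time_s: 29.75
tcp_pos: [0.4945, -0.1396, 0.1521]
ee_rot: [[-0.053, 0.999, -0.01], [0.998, 0.054, 0.041], [0.041, -0.008, -0.999]]
wrist_force: [2.9, -1.2, 1.3]
opening: 0.0122
[ 0.49410062 -0.13856951  0.14955012]
```

View pics/w23.png

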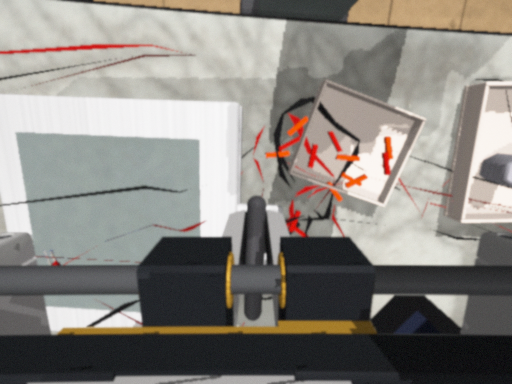

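```bash
python3 -m crank '-0.02 0.35 -1.3 0 0;-0.05 0.6 -2.3 0 0;-0.05 0.7 -2.9 0 0;-0.05 0.7 -3.2 0 0' 30
python3 - <<'E'
from h import *
snap('side','s24');print(readout.read_state()['tcp_pos'],readout.read_state()['wrist_force'])
im=load('s24')[0]; cv2.imwrite('pics/s24c.png',cv2.resize(im[120:270,150:350],None,fx=3.9,fy=3.9,interpolation=cv2.INTER_CUBIC)[:,:,::-1])
E
```

```text
time_s: 30.25
tcp_pos: [0.4947, -0.1316, 0.1207]
ee_rot: [[-0.054, 0.998, -0.011], [0.998, 0.055, 0.043], [0.044, -0.008, -0.999]]
wrist_force: [-5.8, 4.0, 37.9]
opening: 0.0121
[ 0.4948386  -0.13158262  0.12049979] [-4.29822082  2.36085013 24.40432779]
```

View pics/s24c.png

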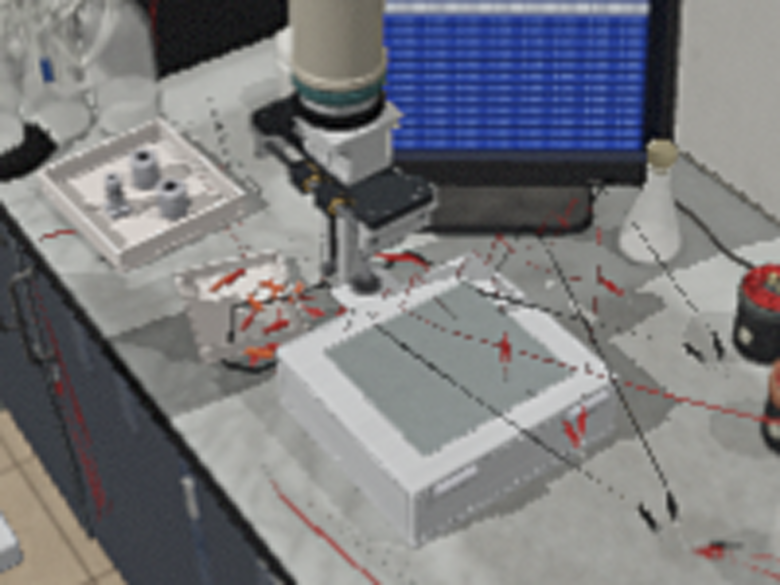

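```bash
python3 -m crank '0 0 0 0 0.35;0 0 0 0 0.35;0 0 0 0 0.35;1.2 0.05 0 0 0.35;2.35 0.1 -0.2 0 0.35' 30; python3 -m crank '0 0 0 0 0.35;0 0 0 0 0.35';python3 - <<'E'
from h import *
snap('wrist','w25')
E
```

```text
time_s: 30.8
tcp_pos: [0.5185, -0.1307, 0.1182]
ee_rot: [[-0.054, 0.998, -0.011], [0.998, 0.054, 0.043], [0.044, -0.008, -0.999]]
wrist_force: [0.3, 0.2, 0.2]
opening: 0.033
time_s: 31.0
tcp_pos: [0.5182, -0.1307, 0.1177]
ee_rot: [[-0.054, 0.998, -0.012], [0.998, 0.055, 0.043], [0.044, -0.009, -0.999]]
wrist_force: [-0.9, -0.9, 0.6]
opening: 0.0332
```

View pics/w25.png

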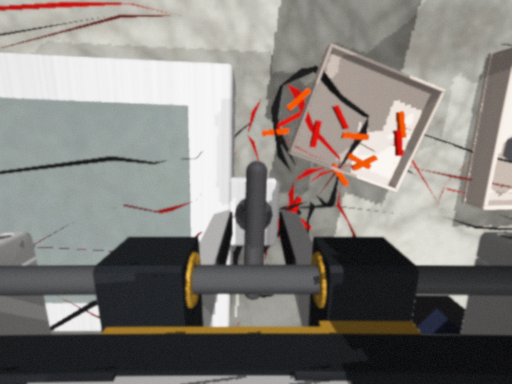

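```bash
python3 -m crank '0 0 -0.2 0 0;0 0 -0.2 0 0;0 0 -0.2 0 0;0 0 -0.2 0 0;0 0 -0.2 0 0' 40; python3 -m crank '0 0 -0.05 -0.14 0;0 0 -0.1 -0.28 0;0 0 -0.2 -0.42 0;0 0 -0.3 -0.56 0;0 0 -0.4 -0.7 0' 40
```

```text
time_s: 31.55
tcp_pos: [0.5175, -0.1313, 0.1157]
ee_rot: [[-0.053, 0.999, -0.012], [0.998, 0.054, 0.043], [0.043, -0.01, -0.999]]
wrist_force: [-0.3, -2.6, -1.9]
opening: 0.012
time_s: 32.05
tcp_pos: [0.5178, -0.1302, 0.1126]
ee_rot: [[0.606, 0.795, 0.019], [0.794, -0.606, 0.042], [0.045, -0.011, -0.999]]
wrist_force: [-2.5, 2.9, 9.4]
opening: 0.0118
```

```bash
python3 -m crank '0 0 -0.1 -0.14 0;0 0 -0.2 -0.28 0;0 0 -0.3 -0.42 0;0 0 -0.3 -0.56 0;0 0 -0.3 -0.7 0' 40
python3 - <<'E'
from h import *
s=readout.read_state(); print(s['tcp_pos'],np.degrees(np.arctan2(s['ee_rot'][1][0],s['ee_rot'][0][0])),s['torque'])
E
```

```text
time_s: 32.55
tcp_pos: [0.5183, -0.1297, 0.1118]
ee_rot: [[0.976, 0.213, 0.044], [0.212, -0.977, 0.022], [0.048, -0.012, -0.999]]
wrist_force: [-4.0, 1.9, 18.8]
opening: 0.0119
[ 0.51833006 -0.12973191  0.11180334] 12.279485382929698 [0.35574892 1.07525273 0.130545  ]
```

```bash
python3 -m crank '0 0 0 -0.07 0;0 0 0 -0.12 0;0 0 0 -0.18 0;0 0 0 -0.2 0;0 0 0 -0.2 0' 40
python3 - <<'E'
from h import *
s=readout.read_state(); print(s['tcp_pos'],np.degrees(np.arctan2(s['ee_rot'][1][0],s['ee_rot'][0][0])),s['torque'])
snap('wrist','w26')
E
```

```text
time_s: 33.05
tcp_pos: [0.5184, -0.1297, 0.1122]
ee_rot: [[0.999, 0.018, 0.048], [0.017, -1.0, 0.013], [0.048, -0.012, -0.999]]
wrist_force: [-1.4, -0.6, 5.8]
opening: 0.012
[ 0.5183964  -0.12969604  0.11221967] 0.9733409418751873 [-0.21364318  0.57827408  0.62640763]
```

View pics/w26.png

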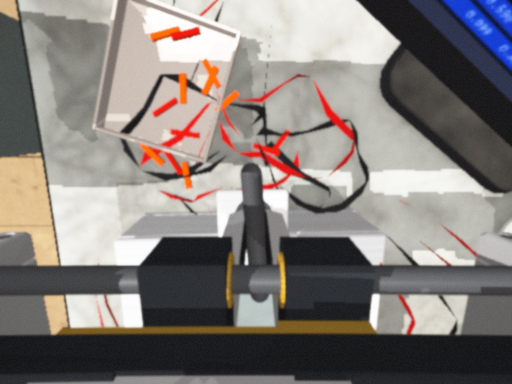

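```bash
python3 -m crank '0 0 0 0.08 0.4;0 0 0 0.08 0.4;0 0 0 0.08 0.4;0 0 3 0.08 0.5;0 0 7 0.08 0.5' 30; python3 -m crank '0 -3 4 0 0.5;0 -7 8 0 0.5;0 -11 10 0 0.5;0 -14 10 0 0.5'
python3 - <<'E'
from h import *
snap('wrist','w27'); snap('side','s27');snap('top','t27')
im=load('s27')[0]; cv2.imwrite('pics/s27c.png',cv2.resize(im[120:270,150:350],None,fx=3.9,fy=3.9,interpolation=cv2.INTER_CUBIC)[:,:,::-1])
E
```

```text
time_s: 33.6
tcp_pos: [0.5171, -0.129, 0.1815]
ee_rot: [[0.994, 0.096, 0.043], [0.095, -0.995, 0.018], [0.044, -0.014, -0.999]]
wrist_force: [0.5, 0.3, 0.6]
opening: 0.046
time_s: 34.0
tcp_pos: [0.5182, -0.2729, 0.2855]
ee_rot: [[0.994, 0.094, 0.049], [0.093, -0.996, 0.013], [0.05, -0.009, -0.999]]
wrist_force: [-0.1, 0.2, -0.2]
opening: 0.0468
```

View pics/w27.png

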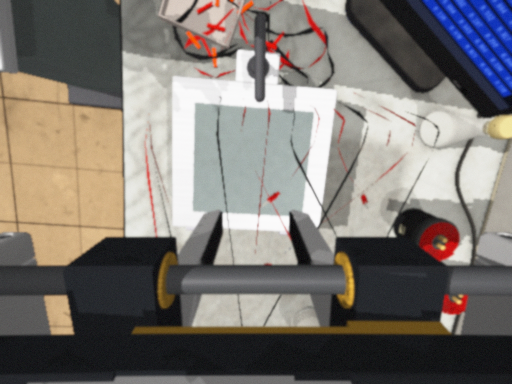

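View pics/s27c.png

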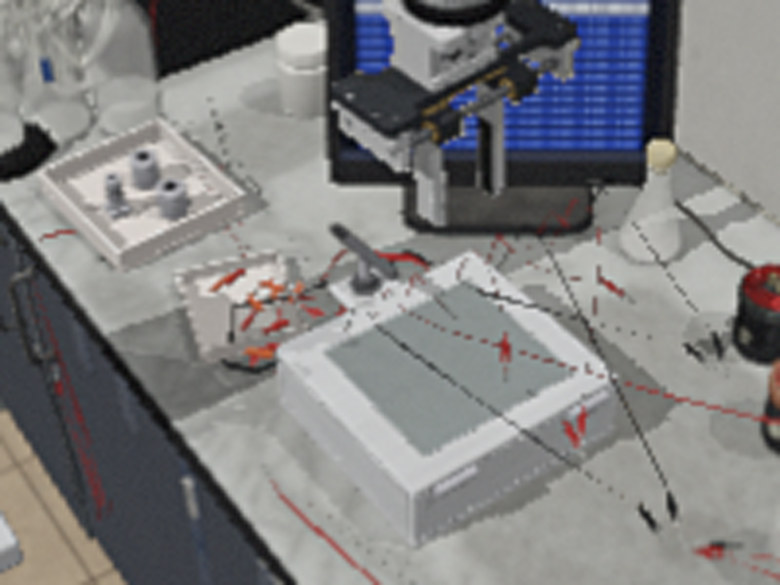

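Run:
```python
from h import *
for n,e,m in(('w2',[(268,10),(270,93)],[(195,90),(230,92),(320,92),(340,95)]),('w27',[(262,15),(260,98)],[(183,88),(215,90),(305,92),(325,95)])):
    im,d,c=load(n); A,B=[dep(c,d,p) for p in e]; print(n,A.round(4),B.round(4),np.degrees(np.arctan2(*(B-A)[1::-1])).round(1))
    X=cloud(c,d); print([np.nanmedian(X[v-2:v+3,u-4:u+5,2]).round(4) for u,v in m])
for n in('s0' ,):
    pass
for n in('side0','s27'):
    im,d,c=load(n); X=cloud(c,d); 
    m=(X[...,2]>.06)&(X[...,2]<.085)&(X[...,0]>.43)&(X[...,0]<.6)&(X[...,1]>-.175)&(X[...,1]<-.158); print(n,m.sum(),np.nanmedian(X[m][:,2]))
```

```text
w2 [ 0.5152 -0.0903  0.1184] [ 0.5235 -0.1718  0.1183] -84.1
[np.float64(0.0722), np.float64(0.0723), np.float64(0.0725), np.float64(0.0723)]
w27 [ 0.5175 -0.0884  0.118 ] [ 0.5237 -0.1735  0.1181] -85.8
[np.float64(0.0723), np.float64(0.072), np.float64(0.0724), np.float64(0.0724)]
side0 160 0.07061987770339018
s27 151 0.07066840278965192
```

Run:
```python
from h import *
s=readout.read_state(); print(s['time_s'],s['wrist_force']); bot.finish_job()
```

```text
34.15 [0.61993263 0.9478582  0.05914985]
the job is handed in; nothing more can be done
```

The job is handed in at 34 s, with the case shut and latched and three wrongly packed parts in the white reject tray. I didn't see anything fail.

- **Sorting:** The left strip has the stem key and the right strip the hexagon key. I moved two hexagonal plugs from the left strip and one stem fitting from the right strip into the 150 x 170 mm tray, not the smaller one beside it. Two stem fittings (left) and two hexagonal plugs (right) stayed in their own pockets.
- **Before the lid went down:** The wrist pictures showed those four parts upright and the other four pockets empty.
- **Latch and lid:** I closed the lid and turned the T-handle clockwise until it met its stop, at about 0.6 N m. The bar came back to about −86° where it started at about −84°; that gap is within what I can read from the pictures. The lid edge height at 72 mm matches the locked start.
- **Tray:** The last side picture shows all three rejects upright in it. I never saw the tray knocked aside.
- **White jar and timer:** I didn't touch either of them.
- **Disagreements:** The tool built up about 2–3° of tilt over the moves, but this did not affect any grasp. The first two readings of the stem fitting's position differed by about 7 mm. A closer reading from enlarged crops of the same two pictures agreed within 1 mm before I reached for it.

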